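Box a customer's garnets through the packing hopper

TASK

A customer has bought the five garnets in the wooden tote. Push the empty carton between the packing hopper's guide rails, square and fully home against the stop under the outlet; then carry the tote by its grip bar and tip it with its mouth low over the hopper's open top, so that all five garnets run out through the flap into the carton, none spilled on the table. Finish with the empty tote back upright on the bare table, clear of the hopper, the carton still home and the other things on the stall left where they are.

Things in the scene. Friction and masses are not known exactly. Their poses are not given: they have to be found in the camera images.
- hopper: The packing hopper, fixed to the table: open-topped plywood box on two legs, a steel slide inside, front outlet with a black flap. Origin: on the table top, at the centre of the carton's place when home. +x: level, the direction in which the carton is pushed home; z up. The box overhangs the carton's place: it covers x 10 to 166, y -71 to 71, z 57 to 192 mm.
- hopper_mouth (a point): Centre of the hopper's open top, level with its rim, at (85, 0, 192) mm in the hopper's frame. The open top measures 135 (x) by 123 (y) mm inside: x 17 to 152, y -61 to 61 mm. All its rim is at z=192 mm.
- stop (a point): Middle of the stop board's face, at (70, 0, 18) mm in the hopper's frame: the carton's +x side meets it when home. The board is 36 mm high and runs from y=-104 to 104 mm.
- rail_entry (a point): Middle of the entry between the two wooden guide rails, at (-138, 0, 0) mm in the hopper's frame. The rails are 14 mm high and 24 mm wide; straight inner faces at y=+-80 mm from x=78 back to -60 mm, then bevelled outward to y=+-102 mm at x=-138 mm.
- outlet_lip (a point): Middle of the slide's lower edge, at (10, 0, 63) mm in the hopper's frame, over the carton when that is home. The slide falls to it at 42 degrees from the back of the open top. The outlet is 123 mm wide and 70 mm tall; the 40 g flap hangs from its top edge; passing stones swing it out towards -x and are slowed by it.
- carton: Open shallow slate-blue card carton with white paper corners, loose, empty, 200 to 310 g, 140 (x) by 150 (y) by 52 mm high, walls and bottom 4 mm. Origin: centre of its underside; z up. It starts in front of the rails with its x axis roughly along the hopper's x axis; home it lies at the hopper's origin with the same axes, with 5 mm of play to each rail.
- tote: Loose wooden tote, 280 to 440 g, holding the five garnets: 190 (x) by 140 (y) mm, cheeks and back wall (at x=+88) 46 mm high, floor 6 mm thick. Origin: on its underside, midway between the cheeks, 88 mm from the back; z up. The mouth is the open end towards -x: no wall, the floor rises 10 mm over the last 40 mm. In the middle the cheeks rise to 111 mm and carry the grip bar.
- tote_grip (a point): Centre of the tote's grip bar, at (0, 0, 95) mm in the tote's frame. The bar is 16 mm thick (along the tote's x), 26 mm tall and 126 mm long (along y) between the cheeks; free space all round it, 40 mm above the stones.
- tote_mouth (a point): Middle of the pouring edge of the tote, at (-100, 0, 15.5) mm in the tote's frame. Stones start to run out when the mouth end is tipped some 30 to 50 degrees down; 60 degrees clears it.
- garnet1_center (a point): Centre of a dark red garnet crystal, about 40 mm across, 70 g, loose, lying in the tote at the start.
- garnet2_center (a point): Centre of a dark red garnet crystal, about 40 mm across, 70 g, loose, lying in the tote at the start.
- garnet3_center (a point): Centre of a dark red garnet crystal, about 40 mm across, 70 g, loose, lying in the tote at the start.
- garnet4_center (a point): Centre of a dark red garnet crystal, about 40 mm across, 70 g, loose, lying in the tote at the start.
- garnet5_center (a point): Centre of a dark red garnet crystal, about 40 mm across, 70 g, loose, lying in the tote at the start.
- amethyst_point: Bystander, to be left where it is: dark wine-purple amethyst block, 86 x 112 x 83 mm high; origin at the centre of its underside.
- calcite_white: Bystander, to be left where it is: white calcite lump, 64 x 109 x 60 mm high; origin at the centre of its underside.
- calculator: Bystander, to be left where it is: pocket calculator, 120 x 72 x 16 mm; origin at the centre of its underside.
- pocket_scale: Bystander, to be left where it is: black pocket scale, cover shut, 126 x 80 x 21 mm; origin at the centre of its underside.
Mind the look-alikes: they are no part of the job. What is shaped like the part that bears garnet2_center but orange is not meant.

How it is judged:
By the outcome, as a careful person would: the job done as asked, in the order asked, and still so for the second after the job is handed in, with the robot touching nothing.
It also fails if it takes over 64 s, if anything falls off the work surface, if the arm or the gripper's body presses on something with over 40 N, if the wrist force passes 120 N, or if a joint passes its speed limit or range.

ROBOT

A 6-joint arm with a two-finger parallel gripper is mounted at the origin on a cart in front of the work surface, level with it; the furniture and walls round the work are solid. World frame = base frame: x ahead of the robot, y to its left, z up, the work surface at z = 0. Lengths are in m, angles in rad, forces in N, time in s.
With the tool pointing down it reaches from about 0.375 to 0.975 m from the base axis. Payload 3.8 kg.
Tool frame: the origin (TCP) lies at the very end of the fingers, on their centre line; the grasp point (between the pads) lies 19 mm behind it; z points along the fingers, y is the line along which they close (so a half turn about z gives the same grasp; the last joint's range is limited). The gripper opens to 85 mm and grips with 20 to 120 N. Pads are 22 mm wide; open, the fingers measure 114 mm over their backs; the gripper's body (76 mm by 85 mm) begins 54 mm behind the grasp point. The pads swing forward as they close: fully open they stand 13 mm farther back than shut.
Start: joints at [1.107, 0.264, 1.604, -0, 1.274, -0.037], TCP at [0.279, 0.614, 0.197] pointing down, gripper open.
Joint ranges: [-2.63, 2.63], [-0.94, 2.18], [0.31, 2.57], [-1.31, 4.45], [0, 2.66], [-2.55, 2.55]. Speed limits (rad/s): [2.57, 2.57, 3.14, 3.14, 3.14, 3.14].

INTERFACE

Orientations are given as a rotation vector (axis times angle).
In Python, from workcell import bot gives the robot as it stands.
- The arm moves only by the shell command python3 -m creep 'ROWS' [FORCE]. ROWS is JSON, a list of rows, each a list of 5 numbers: the shift along the tool's x, y, z in units of 0.05 m (1.0 is 0.05 m), then the turn about the tool's z in units of 0.1 rad (1.0 is 0.1 rad), then the opening, from 0 (shut) to 1 (fully open). In form: [[tx, ty, tz, spin, hand], ...]. A call has 1 to 20 rows; each row shifts and turns the commanded pose from where the row before left it, along the tool's axes as they then stand; what a row does not reach is not made up. A row lasts 1/8 s, in which the tool goes at most 62.5 mm and 10.7 degrees, less where a joint would pass 70% of its speed; a pose out of reach is approached as far as the arm can. A call with a number of a shift or a turn outside -1 to 1 is refused whole. A call with a gripper value outside its range is refused whole. The fingers move at their own pace and stop on an object; FORCE is the grip in N (left out, the last holds). Time passes only in rows, so rows that do not move let the fingers close. It gives the time, the measured TCP pose, the force, the opening and the grip force at its end, in the units of the state.
- bot.read_state(): the state, without advancing time (a new reading comes with each control period).
- bot.read_camera(name): name is "scene" or "top" or "wrist"; returns a dict with "pixels" (420x560x3 uint8, red, green, blue), "vfov" (degrees; the focal length in pixels is half the picture's height over the tangent of half this angle, whatever the lens; pixels are square), "cx", "cy" (the principal point, pixels), "world_to_cam" (4x4, takes a point from world to camera coordinates). Camera axes: x right, y down, z forward; pixel columns grow to the right and rows downward; lengths in m; the calibration is good to about 2 mm. A picture is of the moment at which its call begins. There is no depth.
- bot.finish_job(): hands the job in; it is judged then, once.
Trained networks look in a picture, given as the dict that the camera call returned (one of the last four; its "shot" number tells which), for a name from the list of things; names that differ only in an ending like _2 or _b are one class to them, and where a whole thing is asked for, a point or a joint stands for the part that bears it (a point fixed in the world has none). Each returns a list of dicts, best first, with "score" (0 to 1); they miss things now and then, are a little off and sometimes report something else, mostly with a low value. They report only what shows in the picture. A call takes as long as a camera call. They do not tell look-alikes from the thing itself.
- bot.look_for(target, picture): "bbox" ([left, top, right, bottom] in pixels, round what is visible of it).
- bot.regions_of(target, picture): "mask" (420x560 bool, what is visible of it) and "bbox" ([left, top, right, bottom] in pixels, round what is visible of it).
The state is a dict: "time": time; "q": joint angles; "joint_vel": joint speeds; "joint_torque": joint torques, N m; "tool_pos": TCP position; "tcp_rot": TCP orientation; "wrist_force": force on the tool from outside, world axes, zero at the start; "torque": the same for the moment, N m; "width": opening from 0.0 (shut) to 1.0 (fully open); "grip_force": force on a finger pad.
Only numpy, scipy, OpenCV 4.12 (cv2) and the standard library are available. Lean on these libraries where they do the work, as an engineer would, in place of code of your own. Each camera call takes 0.05 s, during which the arm holds its last target. There are 200 camera calls.

## Working session

There is one attempt and no reset: what is moved stays moved. The work goes in short steps, Python scripts to look and compute and a shell command to move; the robot and the scene stay as the last step left them, time stands still between calls to the robot, and variables do not carry over. Pictures are saved under pics/ and viewed, at most 10 in all, crops included, and the job is handed in when it is done.

```bash
mkdir -p pics; ls; python3 - <<'E'
from workcell import bot
import cv2,numpy as np
for n in ("scene","top"):
    p=bot.read_camera(n); cv2.imwrite(f"pics/{n}0.png",p["pixels"][:,:,::-1])
    print(n,p["vfov"],p["cx"],p["cy"],np.round(p["world_to_cam"],3).tolist())
    for t in ("hopper","carton","tote","tote_grip","garnet1_center","amethyst_point","calcite_white","calculator","pocket_scale"):
        print(t,[(np.round(d["bbox"]).tolist(),round(d["score"],2)) for d in bot.look_for(t,p)][:7])
s=bot.read_state();print(s)
E
```

```text
pics
scene 53.92901169850936 284.09146118853033 205.5202514112077 [[0.479, -0.877, -0.014, -0.172], [-0.356, -0.18, -0.917, 0.338], [0.802, 0.445, -0.399, 0.651], [0.0, 0.0, 0.0, 1.0]]
hopper [([285.0, 176.0, 419.0, 295.0], 0.6)]
carton [([406.0, 242.0, 488.0, 307.0], 0.9), ([202.0, 202.0, 261.0, 256.0], 0.57)]
tote [([203.0, 203.0, 257.0, 255.0], 0.68)]
tote_grip [([204.0, 205.0, 261.0, 255.0], 0.83)]
garnet1_center []
amethyst_point [([390.0, 212.0, 431.0, 249.0], 0.72)]
calcite_white [([286.0, 178.0, 419.0, 296.0], 0.44)]
calculator [([254.0, 199.0, 277.0, 215.0], 0.66)]
pocket_scale [([163.0, 206.0, 193.0, 224.0], 0.66)]
top 50.779072099204306 279.8025892176406 211.980094850411 [[0.061, -0.998, -0.006, 0.079], [-0.975, -0.058, -0.214, 0.583], [0.214, 0.019, -0.977, 1.285], [0.0, 0.0, 0.0, 1.0]]
hopper [([292.0, 177.0, 386.0, 254.0], 0.73)]
carton [([390.0, 189.0, 444.0, 246.0], 0.9), ([292.0, 176.0, 385.0, 250.0], 0.58)]
tote [([196.0, 191.0, 269.0, 266.0], 0.69), ([293.0, 176.0, 384.0, 249.0], 0.23)]
tote_grip [([197.0, 191.0, 267.0, 267.0], 0.76)]
garnet1_center [([206.0, 211.0
[... 244 characters left out ...]
.0, 170.0, 240.0], 0.84)]
{'time': 1.0, 'q': array([ 1.10712637e+00,  2.63887905e-01,  1.60400642e+00,  8.92099835e-06,
        1.27370702e+00, -3.68932786e-02]), 'joint_vel': array([-0.00052107, -0.00126577,  0.00086342,  0.00052552, -0.00012532,
       -0.00094961]), 'joint_torque': array([ 7.03383830e-04, -5.15084088e+01, -3.67741442e+01, -2.04124240e-04,
        1.01186433e-03, -2.86839438e-06]), 'tool_pos': array([0.27939838, 0.61444845, 0.19668441]), 'tcp_rot': array([-6.65305032e-01, -3.07032705e+00,  9.90190462e-06]), 'wrist_force': array([ 0.59515758, -0.84398123,  0.16572098]), 'torque': array([ 0.01548039,  0.03173251, -0.01803776]), 'grip_force': 0.0, 'width': 1.0030983443785626}
```

```bash
python3 - <<'E'
import cv2
a=cv2.imread("pics/top0.png")[130:280,125:465]; cv2.imwrite("pics/topc.png",cv2.resize(a,(800,353),interpolation=cv2.INTER_CUBIC))
a=cv2.imread("pics/scene0.png")[160:330,150:500]; cv2.imwrite("pics/scenec.png",cv2.resize(a,(800,389),interpolation=cv2.INTER_CUBIC))
E
```

```text
(no output)
```

View pics/topc.png

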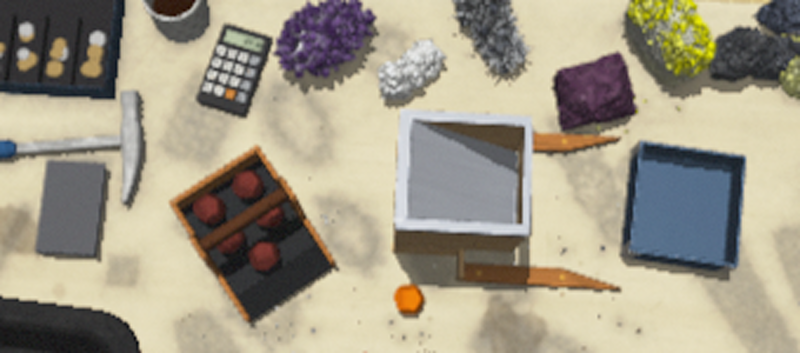

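View pics/scenec.png

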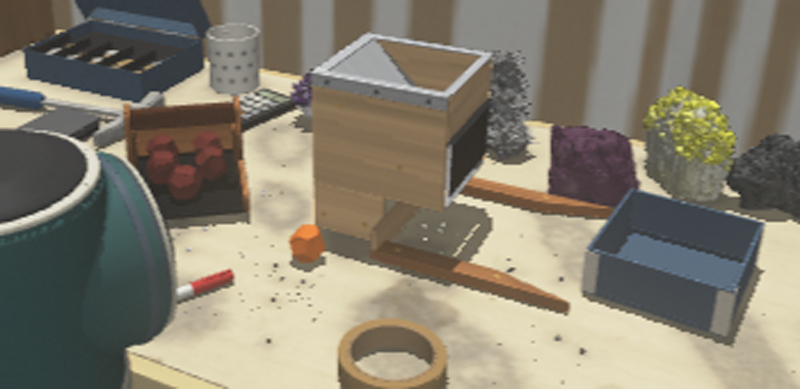

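```bash
cat > h.py <<'E'
from workcell import bot
import numpy as np, cv2
from scipy.optimize import minimize
from scipy.spatial.transform import Rotation as R
def f(p): return p["pixels"].shape[0]/2/np.tan(np.radians(p["vfov"]/2))
def proj(p,X):
    T=np.array(p["world_to_cam"]); c=np.atleast_2d(X)@T[:3,:3].T+T[:3,3]
    return c[:,:2]/c[:,2:]*f(p)+[p["cx"],p["cy"]]
def back(p,uv,z):
    T=np.array(p["world_to_cam"]); Rm=T[:3,:3]; o=-Rm.T@T[:3,3]
    d=np.c_[(np.atleast_2d(uv)-[p["cx"],p["cy"]])/f(p),np.ones(len(np.atleast_2d(uv)))]@Rm
    return o+d*((z-o[2])/d[:,2])[:,None]
def box(x0,x1,y0,y1,z0,z1): return np.array([[x,y,z] for x in(x0,x1) for y in(y0,y1) for z in(z0,z1)],float)/1000
def place(P,x,y,a): c,s=np.cos(a),np.sin(a); return P@np.array([[c,s,0],[-s,c,0],[0,0,1]])+[x,y,0]
def render(p,parts,q,S=4):
    im=np.zeros((420*S,560*S),np.uint8)
    for P in parts:
        h=cv2.convexHull((((proj(p,place(P,*q))+.5)*S)).astype(np.float32)); cv2.fillConvexPoly(im,h.astype(np.int32),255)
    return cv2.resize(im,(560,420),interpolation=cv2.INTER_AREA)/255.
def fit(views,parts,q0):
    def cost(q):
        c=0
        for p,m in views:
            r=render(p,parts,q); c+=np.abs(r-m).sum()/m.sum()
        return c
    b=None
    for s in ((.01,.01,.1),(.02,-.02,-.2)):
        S=np.array([q0]*4,float); 
        for i in range(3): S[i+1,i]+=s[i]
        r=minimize(cost,q0,method="Nelder-Mead",options=dict(initial_simplex=S,xatol=1e-4,fatol=1e-5,maxiter=300))
        if b is None or r.fun<b.fun:b=r
        q0=b.x
    return b.x,b.fun
CART=[box(-70,70,-75,75,0,52)]
HOP=[box(10,166,-71,71,57,192)]
TOTE=[box(-102,88,-70,70,0,15),box(-40,88,-70,70,0,46)]
E
python3 - <<'E'
from h import *
pt=bot.read_camera("top"); ps=bot.read_camera("scene")
def mk(n,p):
    r=bot.regions_of(n,p); return [(x["mask"].astype(float),np.round(x["bbox"]).tolist(),round(x["score"],2)) for x in r][:3]
M={}
for n in("carton","tote","hopper"):
    for k,p in(("t",pt),("s",ps)):
        r=mk(n,p); M[n,k]=r; print(n,k,[(a[1],a[2],a[0].sum()) for a in r])
import pickle; pickle.dump((pt,ps,M),open("m.pkl","wb"))
def c2p(u,v): return (u*340/800+125,v*150/353+130)
def quad(c,z): return back(pt,[c2p(*a) for a in c],z)[:,:2]
print("carton rim",quad([(640,143),(745,155),(738,270),(626,262)],.052).round(3).tolist())
print("hop rim",quad([(402,113),(531,117),(529,234),(396,233)],.192).round(3).tolist())
print("tote",quad([(172,203),(258,150)],.046).round(3).tolist(),quad([(333,265),(250,320)],.02).round(3).tolist())
print("rail tips",quad([(618,140),(618,288)],.014).round(3).tolist())
print("orange",quad([(408,298)],.02).round(3).tolist())
E
```

```text
carton t [([387.0, 190.0, 442.0, 244.0], 0.58, np.float64(2565.0)), ([144.0, 197.0, 172.0, 240.0], 0.39, np.float64(1012.0))]
carton s [([407.0, 241.0, 487.0, 306.0], 0.9, np.float64(3519.0))]
tote t [([197.0, 191.0, 270.0, 263.0], 0.71, np.float64(2450.0)), ([140.0, 196.0, 170.0, 238.0], 0.28, np.float64(1057.0)), ([294.0, 174.0, 387.0, 252.0], 0.17, np.float64(4079.0))]
tote s [([203.0, 201.0, 262.0, 257.0], 0.69, np.float64(1655.0))]
hopper t [([292.0, 178.0, 384.0, 254.0], 0.85, np.float64(4073.0))]
hopper s [([285.0, 174.0, 420.0, 294.0], 0.67, np.float64(7152.0)), ([233.0, 218.0, 247.0, 222.0], 0.49, np.float64(77.0))]
carton rim [[0.669, -0.245], [0.661, -0.383], [0.507, -0.371], [0.509, -0.228]]
hop rim [[0.649, 0.072], [0.653, -0.081], [0.512, -0.082], [0.504, 0.071]]
tote [[0.553, 0.365], [0.631, 0.258]] [[0.488, 0.15], [0.409, 0.253]]
rail tips [[0.682, -0.225], [0.48, -0.227]]
orange [[0.45, 0.049]]
```

```bash
python3 - <<'E'
from h import *
import pickle
pt,ps,M=pickle.load(open("m.pkl","rb"))
for nm,P,q0 in(("carton",CART,(.587,-.307,1.5)),("tote",TOTE,(.522,.258,.65)),("hopper",HOP,(.58,-.09,1.57))):
    t=M[nm,"t"][0][0];s=M[nm,"s"][0][0]
    print(nm,"top",[np.round(v,4) for v in fit([(pt,t)],P,q0)])
    if nm!="hopper": print(nm,"both",[np.round(v,4) for v in fit([(pt,t),(ps,s)],P,q0)])
img=pt["pixels"].copy()
# overlay hopper rim + rails + carton rim from coarse
big=cv2.resize(img[130:280,125:465],(800,353),interpolation=cv2.INTER_CUBIC)
from scipy.optimize import least_squares
def pp(c):return np.array([(u*340/800+125,v*150/353+130) for u,v in c])
def cf(px,pts,q0):
    r=least_squares(lambda q:(proj(pt,place(np.array(pts)/1000,*q))-px).ravel(),q0); return r.x,np.abs(r.fun).max()
print("hop corners",cf(pp([(402,113),(531,117),(529,234),(396,233),(618,140),(618,288)]),[(166,71,192),(10,71,192),(10,-71,192),(166,-71,192),(-138,102,14),(-138,-102,14)][0:6],(.58,-.09,1.57)))
print("hop rot check other sign",cf(pp([(402,113),(531,117),(529,234),(396,233)]),[(166,71,192),(10,71,192),(10,-71,192),(166,-71,192)],(.58,-.09,1.57)))
print("carton",cf(pp([(640,143),(745,155),(738,270),(626,262)]),[(70,75,52),(-70,75,52),(-70,-75,52),(70,-75,52)],(.587,-.307,1.5)))
print("tote",cf(pp([(172,203),(258,150),(333,265),(250,320)]),[(88,70,46),(88,-70,46),(-102,-70,18),(-102,70,18)],(.522,.258,.65)))
E
```

```text
carton top [array([ 0.5944, -0.3063,  1.4899]), np.float64(0.0268)]
carton both [array([ 0.5944, -0.3068,  1.4764]), np.float64(0.0498)]
tote top [array([0.531 , 0.2644, 0.6698]), np.float64(0.2468)]
tote both [array([0.535 , 0.2663, 0.6796]), np.float64(1.1622)]
hopper top [array([ 0.587 , -0.0911,  1.5889]), np.float64(0.1986)]
hop corners (array([ 0.584324  , -0.0912872 ,  1.55949605]), np.float64(63.54785536114869))
hop rot check other sign (array([ 0.58536652, -0.09274092,  1.5938222 ]), np.float64(52.14358686651266))
carton (array([ 0.58809932, -0.30654079, -1.17906522]), np.float64(56.935460040449755))
tote (array([0.52616034, 0.26071978, 0.64953096]), np.float64(2.25584611373705))
```

```bash
python3 - <<'E'
from h import *
import pickle
from scipy.optimize import least_squares
pt,ps,M=pickle.load(open("m.pkl","rb"))
def pp(c):return np.array([(u*340/800+125,v*150/353+130) for u,v in c])
def sc(c):return np.array([(u*350/800+150,v*170/389+160) for u,v in c])
def cf(vs,q0):
    r=least_squares(lambda q:np.concatenate([(proj(p,place(np.array(pts)/1000.,*q))-px).ravel() for p,px,pts in vs]),q0); return r.x.round(4),r.fun.round(1).tolist()
H=[(166,-71,192),(10,-71,192),(10,71,192),(166,71,192),(-138,-102,14),(-138,102,14)]
print("hop",cf([(pt,pp([(402,113),(531,117),(529,234),(396,233),(618,140),(618,288)]),H),(ps,sc([(371,34),(494,53),(446,106),(312,73),(568,308)]),[H[i] for i in(0,1,2,3,5)])],(.58,-.09,1.57)))
C=[(70,-75,52),(-70,-75,52),(-70,75,52),(70,75,52)]
print("carton",cf([(pt,pp([(640,143),(745,155),(738,270),(626,262)]),C),(ps,sc([(638,191),(763,226),(722,296),(585,250)]),C)],(.587,-.307,1.5)))
# tote bar: overlay & crops for check
q=(.526,.2607,.65)
X=np.array([(88,70,46),(88,-70,46),(-102,-70,18),(-102,70,18),(0,63,108),(0,-63,108),(0,0,108)])/1000.
print(((proj(pt,place(X,*q))-[125,130])*800/340).round().tolist())
print(((proj(ps,place(X,*q))-[150,160])*800/350).round().tolist())
s=bot.read_state();print(R.from_rotvec(s["tcp_rot"]).as_matrix().round(3).tolist())
E
```

```text
hop (array([ 0.5797, -0.0924,  1.571 ]), [-0.5, -0.5, 0.5, 0.9, -0.0, 1.3, -0.7, -1.6, 1.8, 0.2, 1.3, 0.9, -1.8, 0.2, -0.5, 0.8, 0.6, -2.9, -0.7, 0.3, 0.9, -1.7])
carton (array([ 0.5865, -0.3064,  1.4545]), [0.2, -0.0, 0.7, 2.5, -1.3, 1.1, 0.2, -3.5, -3.3, -0.5, 0.8, -0.1, 3.3, -0.2, -1.2, -0.1])
[[168.0, 202.0], [258.0, 145.0], [338.0, 266.0], [248.0, 325.0], [201.0, 247.0], [286.0, 191.0], [244.0, 219.0]]
[[130.0, 128.0], [236.0, 120.0], [251.0, 209.0], [129.0, 219.0], [130.0, 111.0], [234.0, 104.0], [183.0, 108.0]]
[[-0.91, 0.414, 0.0], [0.414, 0.91, 0.0], [0.0, 0.0, -1.0]]
```

```bash
python3 -m creep '[[0,0,-1,0,1],[0,0,-1,0,1],[0,0,-1,0,1],[0,0,-1,0,1],[0,0,-1,0,1],[0,0,-1,0,1],[0,0,-1,0,1],[0,0,-1,0,1],[0,0,-1,0,1],[0,0,-1,0,1],[0,0,-1,0,1],[0,0,-1,0,1],[0,0,-1,0,1],[0,0,-1,0,1]]'; python3 -c "
from h import *
s=bot.read_state();print(s['q'].round(3),R.from_rotvec(s['tcp_rot']).as_matrix().round(3).tolist())"
```

```text
time: 3.15
tool_pos: [0.2433, 0.5354, 0.7803]
tcp_rot: [0.661, 3.049, 0.133]
wrist_force: [0.1, 0.4, -0.1]
width: 1.005
grip_force: 0.0
[ 1.099  0.383  0.311  0.005  2.361 -0.041] [[-0.91, 0.412, 0.036], [0.414, 0.907, 0.079], [-0.0, 0.087, -0.996]]
```

```bash
python3 -m creep '[[0,1,-1,0,1],[0,1,-1,0,1],[0,1,-1,0,1],[0,1,-1,0,1],[0,1,-1,0,1],[0,1,-1,0,1]]'; python3 -c "
from h import *
s=bot.read_state();print(s['q'].round(3),R.from_rotvec(s['tcp_rot']).as_matrix().round(3).tolist())"
```

```text
time: 3.9
tool_pos: [0.2693, 0.5922, 0.8014]
tcp_rot: [0.646, 2.982, 0.428]
wrist_force: [0.2, -0.5, -0.1]
width: 0.996
grip_force: 0.0
[ 1.098  0.37   0.311  0.016  2.176 -0.035] [[-0.91, 0.397, 0.116], [0.414, 0.874, 0.256], [0.0, 0.281, -0.96]]
```

```bash
python3 - <<'E'
import numpy as np
from scipy.optimize import least_squares
D=[([.2639,1.604,1.2737],np.hypot(.27940,.61445),.19668),([.383,.311,2.361],np.hypot(.2433,.5354),.7803),([.370,.311,2.176],np.hypot(.2693,.5922),.8014)]
def fk(p,q):
    L1,L2,Lt,h,r0=p; a,b,c=q[0],q[0]+q[1],sum(q)
    return np.array([r0+L1*np.sin(a)+L2*np.sin(b)+Lt*np.sin(c),h+L1*np.cos(a)+L2*np.cos(b)+Lt*np.cos(c)])
for fix in(True,False):
    g=lambda p:np.concatenate([fk(np.r_[p[:4],0 if fix else p[4]],q)-[r,z] for q,r,z in D])
    s=least_squares(g,[.4,.4,.2,.2,0.]); print(s.x.round(4),np.abs(s.fun).max())
E
```

```text
[0.5134 0.5664 0.3864 0.2536 0.    ] 0.0005394756142775847
[ 0.5271  0.5672  0.3836  0.2375 -0.0049] 4.646978260480772e-05
```

```bash
cat > sim.py <<'E'
import numpy as np
from scipy.optimize import least_squares
from scipy.spatial.transform import Rotation as R
L1,L2,Lt,H,D=.515,.567,.386,.2525,.0253
LO=np.array([-2.63,-.94,.31,-1.31,0,-2.55]);HI=np.array([2.63,2.18,2.57,4.45,2.66,2.55])
def fk(q):
    a=R.from_euler('z',q[0]); b=a*R.from_euler('y',q[1]); c=b*R.from_euler('y',q[2])
    e=c*R.from_euler('zyz',[0,0,0]) ; w=c*R.from_euler('z',q[3])*R.from_euler('y',q[4])*R.from_euler('z',q[5]+np.pi/2)
    p=np.array([0,0,H])+a.apply([0,D,0])+b.apply([0,0,L1])+c.apply([0,0,L2])+w.apply([0,0,Lt])
    return p,w
def step(q,row,w=.3,reg=1e-3,anchor=None):
    p,r=fk(q) if anchor is None else anchor
    tp=p+r.apply(np.array(row[:3])*.05); tr=r*R.from_rotvec([0,0,row[3]*.1])
    def g(x):
        a,b=fk(x); return np.r_[a-tp,w*(tr*b.inv()).as_rotvec(),reg*(x-q)]
    return least_squares(g,np.clip(q,LO+1e-6,HI-1e-6),bounds=(LO,HI),x_scale=1.0,ftol=1e-10,xtol=1e-10).x
def run(q,rows,**k):
    for r in rows: q=step(q,r,**k)
    return q
def desc(q):
    p,r=fk(q); return p.round(3).tolist(),r.as_matrix()[:,2].round(3).tolist(),np.round(q,3).tolist()
E
python3 - <<'E'
from sim import *
q0=np.array([1.107,.2639,1.604,0,1.2737,-.0369]); print(desc(q0))
for w in(.1,.3,1):
    q=run(q0,[[0,0,-1,0]]*14,w=w);print(w,desc(q)); q=run(q,[[0,1,-1,0]]*6,w=w);print(w,desc(q))
    # spin test at hopper
    from sim import *
    q=np.array([0.,.2,1.4,0,1.54,2.5])
    for i in range(5): q=run(q,[[0,0,0,1]]*8,w=w);print("  spin",desc(q))
E
```

```text
([0.28, 0.616, 0.198], [-0.0, -0.0, -1.0], [1.107, 0.264, 1.604, 0.0, 1.274, -0.037])
0.1 ([0.26, 0.573, 0.878], [0.189, 0.416, -0.89], [1.089, 0.274, 0.31, 0.029, 2.083, -0.035])
0.1 ([0.235, 0.517, 1.256], [0.41, 0.903, -0.129], [1.006, 0.009, 0.31, 0.139, 1.384, -0.043])
  spin ([0.669, 0.018, 0.353], [0.062, 0.322, -0.945], [-0.203, 0.17, 1.475, 0.335, 1.504, 2.55])
  spin ([0.666, 0.011, 0.348], [0.203, 0.613, -0.764], [-0.406, 0.145, 1.637, 0.703, 1.465, 2.55])
  spin ([0.663, 0.008, 0.341], [0.371, 0.795, -0.48], [-0.565, 0.161, 1.836, 1.064, 1.475, 2.55])
  spin ([0.66, 0.007, 0.333], [0.517, 0.845, -0.137], [-0.652, 0.249, 2.024, 1.4, 1.56, 2.55])
  spin ([0.657, 0.009, 0.323], [0.601, 0.77, 0.212], [-0.646, 0.424, 2.158, 1.699, 1.742, 2.55])
0.3 ([0.251, 0.554, 0.82], [0.106, 0.233, -0.967], [1.095, 0.333, 0.31, 0.016, 2.239, -0.038])
0.3 ([0.261, 0.574, 1.051], [0.337, 0.742, -0.579], [1.064, 0.136, 0.31, 0.067, 1.744, -0.035])
  spin ([0.658, -0.036, 0.343], [0.063, 0.285, -0.957], [-0.265, 0.166, 1.49, 0.296, 1.503, 2.55])
  spin ([0.631, -0.086, 0.31], [0.211, 0.539, -0
[... 328 characters left out ...]
1.374, 1.582, 2.55])
1 ([0.242, 0.533, 0.77], [0.015, 0.032, -0.999], [1.1, 0.401, 0.31, 0.002, 2.395, -0.042])
1 ([0.266, 0.586, 0.759], [0.054, 0.119, -0.991], [1.102, 0.425, 0.31, 0.007, 2.275, -0.037])
  spin ([0.576, -0.261, 0.33], [0.042, 0.119, -0.992], [-0.542, 0.142, 1.516, 0.124, 1.509, 2.55])
  spin ([0.339, -0.453, 0.267], [0.148, 0.202, -0.968], [-1.125, 0.093, 1.699, 0.223, 1.473, 2.55])
  spin ([0.049, -0.48, 0.185], [0.282, 0.212, -0.936], [-1.722, 0.081, 1.888, 0.251, 1.44, 2.55])
  spin ([-0.2, -0.334, 0.106], [0.401, 0.139, -0.906], [-2.36, 0.097, 2.051, 0.188, 1.396, 2.55])
  spin ([-0.204, -0.26, -0.087], [0.482, -0.031, -0.876], [-2.63, 0.34, 2.265, 0.319, 0.994, 2.55])
```

```bash
cat >> h.py <<'E'
def go(target):
    s=bot.read_state(); M=R.from_rotvec(s["tcp_rot"]).as_matrix()
    print("units",((np.array(target)-s["tool_pos"])@M/.05).round(2),"pos",s["tool_pos"].round(4),"t",s["time"]); return M
E
python3 -m creep '[[0,0,0.7,1,1],[0,0,0.7,1,1],[0,0,0.7,1,1],[0,0,0.7,1,1],[0,0,0.7,1,1],[0,0,0.7,1,1],[0,0,0.7,1,1],[0,0,0.7,1,1],[0,0,0.7,1,1],[0,0,0.7,1,1],[0,0,0.7,1,1],[0,0,0,0.4,1]]'; python3 -c "
from h import *
M=go([.585,-.44,.30]);print(M.round(3).tolist(),bot.read_state()['q'].round(3))"
```

```text
time: 5.4
tool_pos: [0.3131, 0.6886, 0.4258]
tcp_rot: [-2.133, -2.137, -0.393]
wrist_force: [0.9, -0.3, -0.4]
width: 0.999
grip_force: 0.0
units [-22.58   5.39  -2.57] pos [0.3131 0.6886 0.4258] t 5.4
[[-0.016, 0.994, 0.113], [0.969, -0.012, 0.248], [0.248, 0.113, -0.962]] [1.106 0.17  1.332 0.011 1.363 1.103]
```

```bash
python3 -m creep '[[-1,0.24,-0.11,0,1],[-1,0.24,-0.11,0,1],[-1,0.24,-0.11,0,1],[-1,0.24,-0.11,0,1],[-1,0.24,-0.11,0,1],[-1,0.24,-0.11,0,1],[-1,0.24,-0.11,0,1],[-1,0.24,-0.11,0,1],[-1,0.24,-0.11,0,1],[-1,0.24,-0.11,0,1],[-1,0.24,-0.11,0,1],[-1,0.24,-0.11,0,1],[-1,0.24,-0.11,0,1],[-1,0.24,-0.11,0,1],[-1,0.24,-0.11,0,1],[-1,0.24,-0.11,0,1],[-1,0.24,-0.11,0,1],[-1,0.24,-0.11,0,1],[-1,0.24,-0.11,0,1],[-1,0.24,-0.11,0,1]]'; python3 -c "
from h import *
M=go([.585,-.435,.018]);print(M.round(3).tolist(),bot.read_state()['q'].round(3))
p=bot.read_camera('wrist');cv2.imwrite('pics/w1.png',p['pixels'][:,:,::-1])
for n in ('carton','hopper'): print(n,[(np.round(d['bbox']).tolist(),round(d['score'],2)) for d in bot.look_for(n,p)][:2])
"
```

```text
time: 7.9
tool_pos: [0.5587, -0.3104, 0.3116]
tcp_rot: [-2.13, -2.138, -0.404]
wrist_force: [0.6, -0.0, 1.2]
width: 1.0
grip_force: 0.0
units [-3.9  -0.14  5.07] pos [ 0.5587 -0.3104  0.3116] t 7.9
[[-0.019, 0.993, 0.117], [0.967, -0.012, 0.253], [0.253, 0.118, -0.96]] [-0.708  0.185  1.519  0.272  1.518 -0.737]
carton [([215.0, 150.0, 341.0, 275.0], 0.59), ([185.0, 1.0, 344.0, 156.0], 0.23)]
hopper [([189.0, 0.0, 346.0, 158.0], 0.67)]
```

View pics/w1.png

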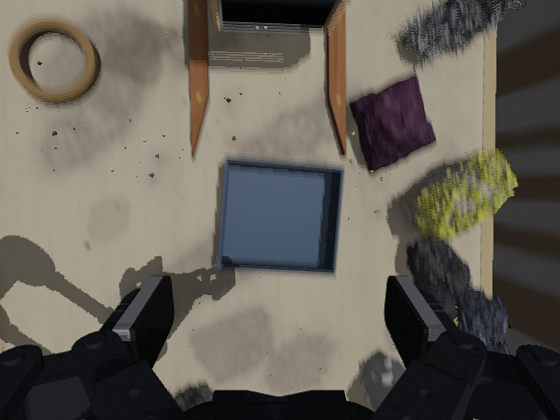

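```bash
python3 - <<'E'
from h import *
from scipy.optimize import least_squares
p=bot.read_camera("wrist")
C=np.array([(70,-75,52),(-70,-75,52),(-70,75,52),(70,75,52)])/1000.
px=np.array([(344,167),(334,272),(219,267),(227,160)])
r=least_squares(lambda q:(proj(p,place(C,*q))-px).ravel(),(.59,-.3,1.5));print("carton",r.x.round(4),r.fun.round(1))
print("tips",back(p,[(194,156),(344,154)],.014).round(4).tolist())
print("rail straight inner",back(p,[(209,60),(209,20),(328,60),(332,20)],.014).round(4).tolist())
print("grey things",back(p,[(380,365),(190,395),(410,300)],.02).round(3).tolist())
print("tcp",proj(p,[[.585,-.435,.02]]).round())
E
```

```text
carton [ 0.5921 -0.3118  1.4868] [ 1.3 -1.8  2.8  3.6 -1.5  3.2 -2.1 -4.7]
tips [[0.4824, -0.2327, 0.014], [0.6825, -0.2304, 0.014]]
rail straight inner [[0.5043, -0.1098, 0.014], [0.5054, -0.0594, 0.014], [0.6612, -0.1054, 0.014], [0.667, -0.0529, 0.014]]
grey things [[0.731, -0.524, 0.02], [0.47, -0.547, 0.02], [0.775, -0.434, 0.02]]
tcp [[275. 307.]]
```

```bash
python3 -m creep '[[-1,0,0,0,1],[-1,0,0,0,1],[-1,0,0,0,1],[-1,-0.14,0,0,1],[-0.1,0,1,0,1],[0,0,1,0,1],[0,0,1,0,1],[0,0,1,0,1],[0,0,1,0,1],[0,0,0,0,1]]'; python3 -c "
from h import *
M=go([.586,-.39,.018]);M=go([.586,-.18,.018])"
```

```text
time: 9.35
tool_pos: [0.5816, -0.4375, 0.0141]
tcp_rot: [-2.12, -2.132, -0.402]
wrist_force: [-0.1, 0.2, -1.1]
width: 0.999
grip_force: 0.0
units [0.94 0.09 0.18] pos [ 0.5816 -0.4375  0.0141] t 9.35
units [4.99 0.05 1.28] pos [ 0.5816 -0.4375  0.0141] t 9.35
```

```bash
python3 -m creep '[[0.45,0.01,0.115,0,1],[0.45,0.01,0.115,0,1],[0.3,0.005,0.08,0,1],[0.3,0.005,0.08,0,1],[0.35,0,0.09,0,1],[0.35,0,0.09,0,1],[0.35,0,0.09,0,1],[0.35,0,0.09,0,1],[0.35,0,0.09,0,1],[0.35,0,0.09,0,1],[0.35,0,0.09,0,1],[0.35,0,0.09,0,1],[0.3,0,0.08,0,1],[0.3,0,0.08,0,1],[0,0,0,0,1]]'; python3 -c "
from h import *
M=go([.586,-.172,.016]);p=bot.read_camera('wrist');cv2.imwrite('pics/w2.png',p['pixels'][:,:,::-1])"
```

```text
time: 11.22
tool_pos: [0.5879, -0.1885, 0.0197]
tcp_rot: [-2.127, -2.138, -0.402]
wrist_force: [1.0, 0.1, -0.6]
width: 1.005
grip_force: 0.0
units [ 0.3  -0.05  0.15] pos [ 0.5879 -0.1885  0.0197] t 11.225
```

View pics/w2.png

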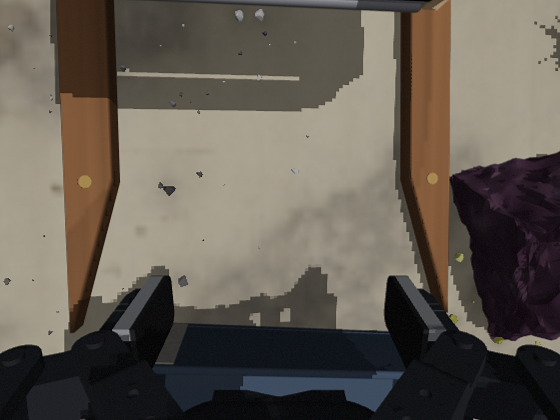

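```bash
python3 - <<'E'
from h import *
p=bot.read_camera("wrist")
print(back(p,[(180,325),(390,330)],.052).round(3).tolist(),back(p,[(60,331),(450,310)],.014).round(3).tolist())
t=bot.read_camera("top"); r=bot.regions_of("carton",t); print([(x["bbox"],x["score"]) for x in r][:2])
print("proj wall top",proj(t,[[.585,-.19,.052],[.51,-.24,.052],[.66,-.24,.052]]).round())
a=t["pixels"][130:280,265:465,::-1]; cv2.imwrite("pics/t2.png",cv2.resize(a,(800,600),interpolation=cv2.INTER_CUBIC))
E
```

```text
[[0.541, -0.216, 0.052], [0.635, -0.223, 0.052]] [[0.475, -0.23, 0.014], [0.688, -0.229, 0.014]]
[]
proj wall top [[379. 216.]
 [395. 241.]
 [395. 193.]]
```

View pics/t2.png

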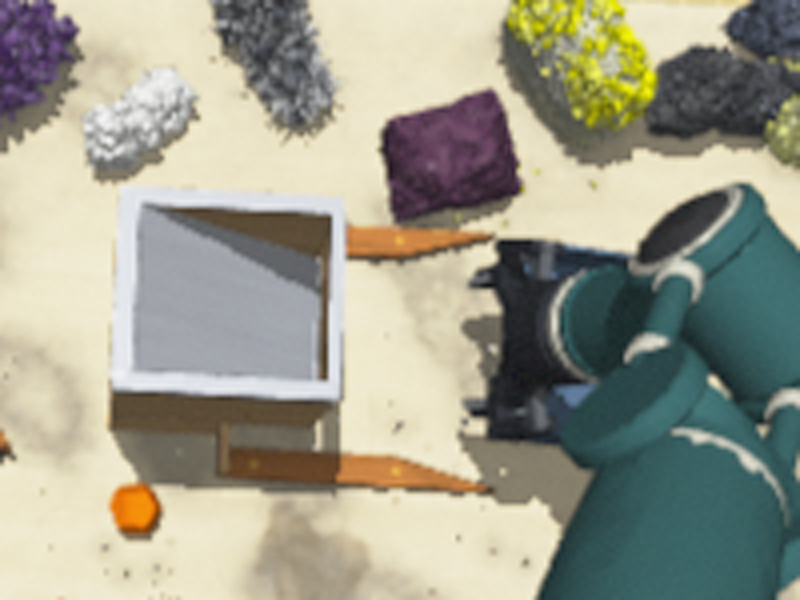

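```bash
python3 - <<'E'
from h import *
p=bot.read_camera("wrist"); s=bot.read_state(); M=R.from_rotvec(s["tcp_rot"]).as_matrix()
print(proj(p,s["tool_pos"]+np.array([0*M[:,1],.04*M[:,1],-.04*M[:,1],.04*M[:,1]-.013*M[:,2]])).round())
t=bot.read_camera("scene")
a=t["pixels"][190:340,320:520,::-1]; cv2.imwrite("pics/s2.png",cv2.resize(a,(800,600),interpolation=cv2.INTER_CUBIC))
E
```

```text
[[279. 248.]
 [355. 248.]
 [203. 248.]
 [361. 259.]]
```

View pics/s2.png

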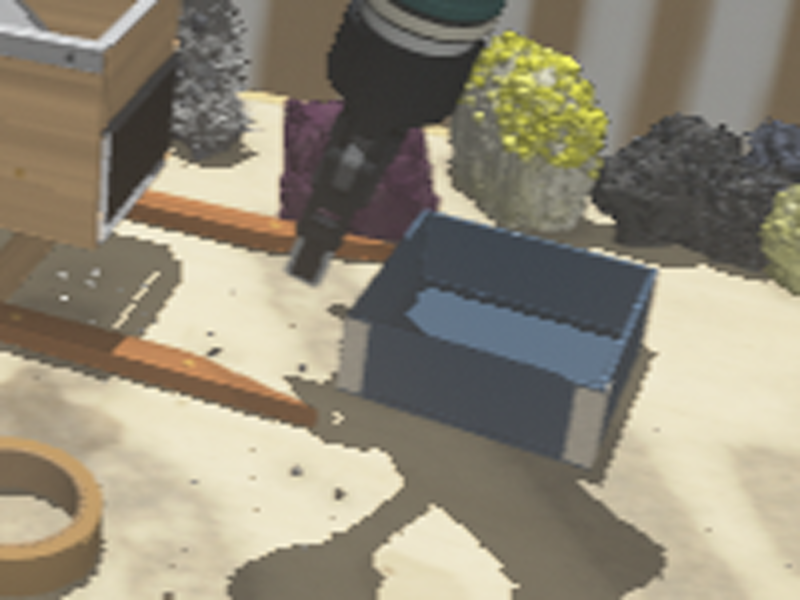

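```bash
python3 - <<'E'
from h import *
p=bot.read_camera("scene"); w=bot.read_camera("wrist")
for x in(.53,.545,.64):
  for z in(.02,.035,.05,.07): print(x,z,((proj(p,[[x,-.19,z]])-[320,190])*4).round(),proj(w,[[x,-.19,z]]).round())
print(w["vfov"],np.linalg.inv(w["world_to_cam"])[:3,3])
E
```

```text
0.53 0.02 [[273. 339.]] [[166. 251.]]
0.53 0.035 [[275. 317.]] [[159. 256.]]
0.53 0.05 [[277. 295.]] [[152. 262.]]
0.53 0.07 [[280. 266.]] [[140. 272.]]
0.545 0.02 [[280. 326.]] [[196. 250.]]
0.545 0.035 [[282. 305.]] [[192. 255.]]
0.545 0.05 [[284. 283.]] [[188. 261.]]
0.545 0.07 [[287. 254.]] [[181. 270.]]
0.64 0.02 [[320. 255.]] [[374. 245.]]
0.64 0.035 [[322. 235.]] [[386. 249.]]
0.64 0.05 [[324. 215.]] [[399. 254.]]
0.64 0.07 [[328. 187.]] [[421. 262.]]
59.893319607643036 [ 0.56591413 -0.16105027  0.2091843 ]
```

```bash
python3 -m creep '[[0.2,0.1,-0.8,0,0.5],[0.2,0.1,-0.8,0,0.5],[-0.97,0,-0.25,0,0.5],[-0.97,0,-0.25,0,0.5],[-0.97,0,-0.25,0,0.5],[-0.97,0,-0.25,0,0.5],[-0.97,0,-0.25,0,0.5],[-0.1,0,0,0,0.5]]'; python3 -c "
from h import *
M=go([.586,-.425,.016]);print(bot.read_state()['width'])
t=bot.read_camera('scene');w=bot.read_camera('wrist')
r=bot.look_for('carton',t);print([(x['bbox'],x['score']) for x in r][:2])
b=np.hstack([t['pixels'][170:320,340:540],w['pixels'][::2,::2][:150,:],]) if 0 else None
a=cv2.resize(t['pixels'][170:320,350:550],(400,300),interpolation=cv2.INTER_CUBIC);c=cv2.resize(w['pixels'],(400,300),interpolation=cv2.INTER_AREA)
cv2.imwrite('pics/sw3.png',np.hstack([a,c])[:,:,::-1])"
```

```text
time: 12.62
tool_pos: [0.5852, -0.4504, 0.0995]
tcp_rot: [-2.134, -2.134, -0.402]
wrist_force: [0.4, 1.0, -0.6]
width: 0.502
grip_force: 0.0
units [ 0.07 -0.19  1.73] pos [ 0.5852 -0.4504  0.0995] t 12.625
0.5022193805798226
[([404.5, 243.7, 486.2, 306.4], 0.89)]
```

View pics/sw3.png

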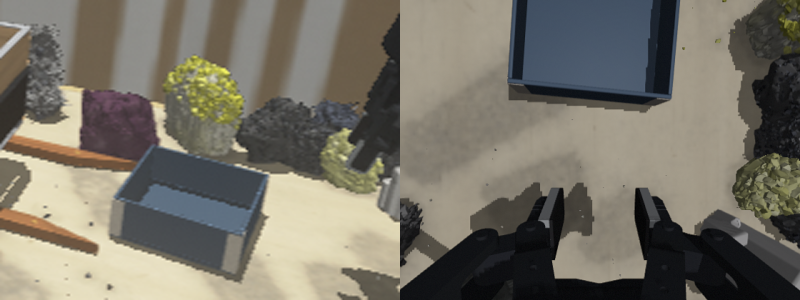

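```bash
python3 - <<'E'
from h import *
s=bot.read_state(); M=R.from_rotvec(s["tcp_rot"]).as_matrix(); p=bot.read_camera("scene"); w=bot.read_camera("wrist")
for sg in(-1,1):
  for b in(0,.02,.04,.06): 
    X=s["tool_pos"]+sg*.024*M[:,1]-b*M[:,2]; print(sg,b,X.round(3),proj(p,[X]).round(),(proj(w,[X])*[400/560,300/420]+[400,0]).round())
print(proj(p,[[.52,-.24,.052],[.667,-.238,.052]]).round())
E
```

```text
-1 0 [ 0.562 -0.445  0.097] [[516. 267.]] [[567. 178.]]
-1 0.02 [ 0.559 -0.45   0.116] [[521. 260.]] [[563. 190.]]
-1 0.04 [ 0.557 -0.456  0.135] [[526. 253.]] [[559. 205.]]
-1 0.06 [ 0.555 -0.461  0.154] [[531. 246.]] [[553. 225.]]
1 0 [ 0.609 -0.446  0.102] [[518. 255.]] [[632. 178.]]
1 0.02 [ 0.607 -0.451  0.121] [[522. 248.]] [[635. 190.]]
1 0.04 [ 0.605 -0.456  0.141] [[527. 241.]] [[640. 205.]]
1 0.06 [ 0.602 -0.461  0.16 ] [[532. 234.]] [[646. 225.]]
[[410. 270.]
 [423. 243.]]
```

```bash
python3 -c "
from h import *
go([.588,-.42,.004])"; python3 -m creep '[[0.05,-0.15,0.65,0,0.5],[0.05,0,0.65,0,0.5],[0.05,0,0.63,0,0.5],[0,0,0,0,0.5]]';python3 -c "
from h import *
go([.587,-.395,.004]);go([.586,-.18,.004])
w=bot.read_camera('wrist');t=bot.read_camera('scene');a=cv2.resize(t['pixels'][170:320,350:550],(400,300),interpolation=cv2.INTER_CUBIC);c=cv2.resize(w['pixels'],(400,300),interpolation=cv2.INTER_AREA)
cv2.imwrite('pics/sw4.png',np.hstack([a,c])[:,:,::-1])"
```

```text
units [-0.01 -0.19  1.97] pos [ 0.5859 -0.4446  0.0999] t 12.875
time: 13.38
tool_pos: [0.5878, -0.4099, 0.0054]
tcp_rot: [-2.121, -2.134, -0.402]
wrist_force: [-1.1, 0.3, -0.6]
width: 0.501
grip_force: 0.0
units [ 0.28 -0.02  0.1 ] pos [ 0.5878 -0.4099  0.0054] t 13.375
units [ 4.43 -0.08  1.22] pos [ 0.5878 -0.4099  0.0054] t 13.375
```

View pics/sw4.png

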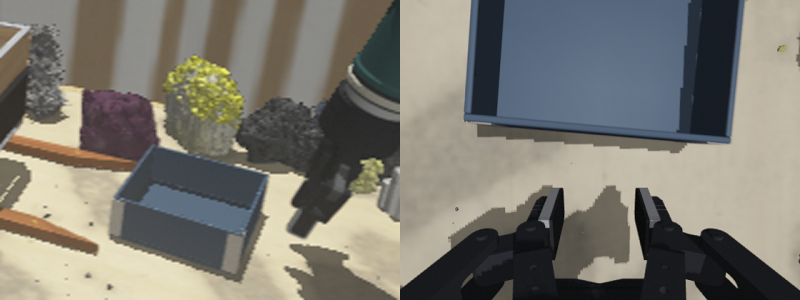

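```bash
python3 -m creep '[[0.25,0,0.065,0,0.5],[0.25,0,0.065,0,0.5],[0.3,-0.01,0.08,0,0.5],[0.3,-0.01,0.08,0,0.5],[0.3,-0.01,0.08,0,0.5],[0.3,-0.01,0.08,0,0.5],[0.3,-0.01,0.08,0,0.5],[0.3,0,0.08,0,0.5],[0.3,0,0.08,0,0.5],[0.3,0,0.08,0,0.5],[0.3,0,0.08,0,0.5],[0.3,0,0.08,0,0.5],[0.3,0,0.08,0,0.5],[0.3,0,0.08,0,0.5],[0.2,0,0.05,0,0.5],[0,0,0,0,0.5]]';python3 - <<'E'
from h import *
go([.586,-.175,.005])
for n in("scene","top"):
    t=bot.read_camera(n);r=bot.look_for('carton',t);print([(np.round(x['bbox']),x['score']) for x in r][:2])
E
```

```text
time: 15.48
tool_pos: [0.5881, -0.1898, 0.007]
tcp_rot: [-2.125, -2.136, -0.402]
wrist_force: [-0.5, 0.4, 0.3]
width: 0.499
grip_force: 0.0
units [ 0.28 -0.05  0.11] pos [ 0.5881 -0.1898  0.007 ] t 15.475
[(array([328., 231., 402., 285.]), 0.8)]
[(array([330., 192., 378., 243.]), 0.73)]
```

```bash
python3 -m creep '[[0.1,0,0.025,0,0.5],[0.1,0,0.025,0,0.5],[0.04,0,0.01,0,0.5],[0,0,0,0,0.5]]';python3 -m creep '[[0.05,0,0.013,0,0.5],[0.05,0,0.013,0,0.5],[0,0,0,0,0.5]]'; python3 -m creep '[[0.05,0,0.013,0,0.5],[0.05,0,0.013,0,0.5],[0,0,0,0,0.5]]'
```

```text
time: 16.18
tool_pos: [0.5896, -0.1791, 0.0082]
tcp_rot: [-2.128, -2.137, -0.403]
wrist_force: [-0.3, -0.7, 0.6]
width: 0.505
grip_force: 0.0
time: 16.55
tool_pos: [0.5898, -0.1741, 0.0082]
tcp_rot: [-2.128, -2.137, -0.403]
wrist_force: [0.6, -1.3, -0.3]
width: 0.502
grip_force: 0.1
time: 16.92
tool_pos: [0.5898, -0.1688, 0.0082]
tcp_rot: [-2.128, -2.137, -0.403]
wrist_force: [-0.3, -0.3, -0.8]
width: 0.496
grip_force: 0.2
```

```bash
python3 -m creep '[[0.05,0,0.013,0,0.5],[0,0,0,0,0.5]]';python3 -m creep '[[0.05,0,0.013,0,0.5],[0,0,0,0,0.5]]'; python3 -m creep '[[0.05,0,0.013,0,0.5],[0,0,0,0,0.5]]'; python3 -m creep '[[0.05,0,0.013,0,0.5],[0,0,0,0,0.5]]'
```

```text
time: 17.18
tool_pos: [0.5898, -0.1663, 0.0082]
tcp_rot: [-2.128, -2.137, -0.403]
wrist_force: [0.2, -0.5, 0.5]
width: 0.501
grip_force: 0.2
time: 17.42
tool_pos: [0.5898, -0.1638, 0.0082]
tcp_rot: [-2.128, -2.137, -0.403]
wrist_force: [-0.4, -0.1, 0.6]
width: 0.501
grip_force: 0.3
time: 17.68
tool_pos: [0.5909, -0.1626, 0.0086]
tcp_rot: [-2.131, -2.14, -0.403]
wrist_force: [1.9, -5.8, -1.0]
width: 0.499
grip_force: 2.3
time: 17.92
tool_pos: [0.5919, -0.1621, 0.0091]
tcp_rot: [-2.133, -2.143, -0.402]
wrist_force: [2.7, -9.6, -0.1]
width: 0.495
grip_force: 4.9
```

```bash
python3 -m creep '[[0.06,0,0.015,0,0.5],[0,0,0,0,0.5]]'; python3 -m creep '[[-0.3,0,-0.08,0,0.5],[-0.9,0,-0.25,0,0.5],[0.2,0.1,-0.9,0,0.5],[0.2,0.1,-0.9,0,0.5],[0.2,0.1,-0.9,0,0.5],[0.2,0.1,-0.9,0,0.8],[0.2,0.1,-0.9,0,0.8],[0.2,0.1,-0.9,0,0.8]]'; python3 - <<'E'
from h import *
w=bot.read_camera("wrist")
r=bot.regions_of("carton",w);print([(x["bbox"],x["score"]) for x in r][:2])
cv2.imwrite("pics/w5.png",w["pixels"][:,:,::-1])
s=bot.read_state();print(s["q"].round(3).tolist(),s["tool_pos"].round(4))
from sim import *
print(desc(s["q"]))
print("pred rim -x edge at home",proj(w,[[.51,-.163,.052],[.66,-.163,.052]]).round())
E
```

```text
time: 18.18
tool_pos: [0.5921, -0.162, 0.0094]
tcp_rot: [-2.135, -2.148, -0.399]
wrist_force: [-0.1, -17.2, 0.6]
width: 0.502
grip_force: 8.8
time: 19.18
tool_pos: [0.5857, -0.2278, 0.2877]
tcp_rot: [-2.126, -2.135, -0.403]
wrist_force: [0.5, 0.0, 0.7]
width: 0.796
grip_force: 0.0
[([185.7, 82.9, 318.5, 169.0], 0.56)]
[-0.581, 0.144, 1.597, 0.284, 1.441, -0.629] [ 0.5889 -0.2297  0.294 ]
([0.591, -0.229, 0.295], [0.124, 0.251, -0.96], [-0.581, 0.144, 1.597, 0.284, 1.441, -0.629])
pred rim -x edge at home [[189. 162.]
 [318. 162.]]
```

```bash
cat > plan.py <<'E'
from sim import *
PSI=.66; TO=np.array([.529,.262,0.])
Rt=R.from_euler('z',PSI); xt,yt=Rt.as_matrix()[:,0],Rt.as_matrix()[:,1]; up=np.array([0,0,1.])
def grasp(sb,sy,lam,off):
    u=sb*yt; z=np.sin(lam)*u-np.cos(lam)*up; y=sy*xt; x=np.cross(y,z)
    Rg=R.from_matrix(np.c_[x,y,z]); gp=TO+.095*up+u*off   # offset toward tool-z side
    return gp+.019*z,Rg
def ik(p,r,seeds):
    best=None
    for s in seeds:
        f=lambda q:np.r_[fk(q)[0]-p,.3*(r*fk(q)[1].inv()).as_rotvec()]
        x=least_squares(f,np.clip(s,LO+1e-4,HI-1e-4),bounds=(LO,HI))
        if best is None or x.cost<best.cost: best=x
    return best.x,np.sqrt(2*best.cost)
rng=np.random.default_rng(0)
def seeds(n=25): return [np.r_[rng.uniform(-1,1),rng.uniform(-.5,1),rng.uniform(.5,2.3),rng.uniform(-1.3,4.4),rng.uniform(.2,2.5),rng.uniform(-2.5,2.5)] for _ in range(n)]
def pour(Rg,pg,sb,extra,sig,mouth):
    # extra lean about horizontal axis so tool z rises along u
    u=sb*yt; ax=np.cross(-up,u); E=R.from_rotvec(ax*extra)
    R2=E*Rg*R.from_rotvec([0,0,sig]); Tt=R2*Rg.inv()*Rt
    mt=Rg.inv().apply(TO+Rt.apply([-.1,0,.0155])-pg) # mouth in tool frame
    return mouth-R2.apply(mt),R2,Tt
E
python3 - <<'E'
from plan import *
lam,ex=np.radians(46),np.radians(16)
for sb in(1,-1):
  for sy in(1,-1):
    pg,Rg=grasp(sb,sy,lam,.025); q,e=ik(pg,Rg,seeds())
    print("GRASP",sb,sy,"zdir",Rg.as_matrix()[:,2].round(2),"err",round(e,4),q.round(2))
    for sg in(1,-1):
      for s in(60,90):
        p,r,T=pour(Rg,pg,sb,ex,sg*np.radians(s),np.array([.583,-.01,.205]))
        m=-T.as_matrix()[:,0]
        if m[2]>0: continue
        qq,e2=ik(p,r,seeds()); print("  POUR",sg*s,"mouthdir",m.round(2),"toteup",T.as_matrix()[:,2].round(2),"tcp",p.round(3),"err",round(e2,4),qq.round(2))
E
```

```text
GRASP 1 1 zdir [-0.44  0.57 -0.69] err 0.0 [ 0.07  0.48  1.77  0.65  1.44 -0.86]
  POUR -60 mouthdir [-0.15 -0.63 -0.76] toteup [-0.22 -0.73  0.64] tcp [0.546 0.014 0.323] err 0.0 [-0.36  0.53  1.38  0.59  2.15 -1.99]
  POUR -90 mouthdir [ 0.29 -0.37 -0.88] toteup [-0.19 -0.93  0.33] tcp [ 0.505 -0.031  0.302] err 0.0163 [-0.42  0.51  1.45  0.52  2.15 -2.55]
GRASP 1 -1 zdir [-0.44  0.57 -0.69] err 0.0 [0.07 0.48 1.77 0.65 1.44 2.28]
  POUR -60 mouthdir [-0.15 -0.63 -0.76] toteup [-0.22 -0.73  0.64] tcp [0.546 0.014 0.323] err 0.0 [-0.36  0.53  1.38  0.59  2.15  1.16]
  POUR -90 mouthdir [ 0.29 -0.37 -0.88] toteup [-0.19 -0.93  0.33] tcp [ 0.505 -0.031  0.302] err 0.0 [-0.43  0.51  1.46  0.51  2.14  0.53]
GRASP -1 1 zdir [ 0.44 -0.57 -0.69] err 0.0 [ 0.82  0.35  1.97 -0.88  1.17  0.67]
  POUR 60 mouthdir [-0.64  0.01 -0.76] toteup [-0.76 -0.03  0.64] tcp [ 0.597 -0.052  0.323] err 0.0 [ 0.45 -0.12  2.16 -1.2   1.18  1.4 ]
  POUR 90 mouthdir [-0.29  0.37 -0.88] toteup [-0.94  0.04  0.33] tcp [ 0.543 -0.08   0.302] err 0.0 [ 0.45 -0.22  2.29 -1.21  1.17  1.94]
GRASP -1 -1 zdir [ 0.44 -0.57 -0.69] err 0.0 [ 0.82  0.35  1.97 -0.88  1.17 -2.47]
  POUR 60 mouthdir [-0.64  0.01 -0.76] toteup [-0.76 -0.03  0.64] tcp [ 0.597 -0.052  0.323] err 0.0 [ 0.45 -0.12  2.16 -1.2   1.18 -1.74]
  POUR 90 mouthdir [-0.29  0.37 -0.88] toteup [-0.94  0.04  0.33] tcp [ 0.543 -0.08   0.302] err 0.0 [ 0.45 -0.22  2.29 -1.21  1.17 -1.2 ]
```

```bash
python3 - <<'E'
from plan import *
q0=np.array([-0.581, 0.144, 1.597, 0.284, 1.441, -0.629])
q=np.array([1.107,.2639,1.604,0,1.2737,-.0369])
for w in(.5,.6,.7):
    a=run(q,[[0,0,-1,0]]*14,w=w); b=run(a,[[0,1,-1,0]]*6,w=w); print(w,desc(a)[:2],desc(b)[:2])
w=.6
M=fk(q0)[1].as_matrix(); d=(np.array([.21,-.52,.80])-fk(q0)[0])@M/.05; print("phase1",d.round(2))
a=run(q0,[list(d/14)+[0]]*14,w=w); print(desc(a))
M=fk(a)[1].as_matrix()
for az in(-68,-80,-95):
  for el in(0,.5,1):
    v=np.array([np.cos(np.radians(az)),np.sin(np.radians(az)),el]); v/=np.linalg.norm(v)
    c=v@M; c/=np.abs(c).max(); q=a
    for k in range(3):
        q=run(q,[list(c)+[0]]*6,w=w)
    print(az,el,c.round(2),desc(q))
E
```

```text
0.5 ([0.246, 0.541, 0.789], [0.052, 0.114, -0.992]) ([0.268, 0.59, 0.874], [0.194, 0.428, -0.883])
0.6 ([0.244, 0.538, 0.782], [0.038, 0.083, -0.996]) ([0.268, 0.59, 0.828], [0.143, 0.316, -0.938])
0.7 ([0.244, 0.536, 0.777], [0.029, 0.063, -0.998]) ([0.268, 0.589, 0.8], [0.108, 0.238, -0.965])
phase1 [ -2.94  -6.22 -12.09]
([0.203, -0.495, 0.763], [0.137, 0.235, -0.962], [-1.362, 0.438, 0.31, 0.346, 2.572, -1.088])
-68 0 [-1.    0.42 -0.18] ([0.376, -0.932, 0.532], [0.379, -0.246, -0.892], [-1.332, 0.785, 0.31, 0.318, 1.687, -1.17])
-68 0.5 [-1.    0.57 -0.82] ([0.267, -0.755, 0.847], [0.494, -0.424, -0.759], [-1.484, 0.428, 0.31, 0.489, 1.821, -1.114])
-68 1 [-0.6   0.46 -1.  ] ([0.206, -0.556, 0.905], [0.484, -0.286, -0.827], [-1.584, 0.267, 0.31, 0.618, 2.141, -1.049])
-80 0 [-1.    0.19 -0.22] ([0.233, -0.948, 0.521], [0.316, -0.226, -0.921], [-1.472, 0.785, 0.31, 0.303, 1.767, -1.312])
-80 0.5 [-1.    0.3  -0.82] ([0.144, -0.777, 0.808], [0.405, -0.407, -0.819], [-1.631, 0.456, 0.31, 0.47, 1.903, -1.275])
-80 1 [-0.62  0.28 -1.  ] ([0.118, -0.576, 0.881], [0.42, -0.286, -0.862], [-1.72, 0.29, 0.31, 0.6, 2.198, -1.2])
-95 0 [-1.   -0.07 -0.25] ([0.055, -0.953, 0.511], [0.248, -0.219, -0.944], [-1.646, 0.787, 0.31, 0.276, 1.827, -1.496])
-95 0.5 [-1.   -0.   -0.86] ([-0.017, -0.775, 0.783], [0.306, -0.408, -0.86], [-1.827, 0.47, 0.31, 0.448, 1.97, -1.484])
-95 1 [-0.61  0.05 -1.  ] ([0.007, -0.577, 0.856], [0.343, -0.271, -0.899], [-1.881, 0.312, 0.31, 0.563, 2.268, -1.391])
```

```bash
cat > s1.py <<'E'
from plan import *
import sys
from multiprocessing import Pool
q0=np.array([-0.581, 0.144, 1.597, 0.284, 1.441, -0.629]); W=.67
zt=np.array([.45,-.575,-.685])
def trial(sd):
    g=np.random.default_rng(sd); q=q0; rows=[];best=(9,)
    p1=np.array([g.uniform(.05,.55),g.uniform(-.7,-.4),g.uniform(.5,.85)])
    M=fk(q)[1].as_matrix(); d=(p1-fk(q)[0])@M/.05; n=int(np.ceil(np.linalg.norm(d)/1.15)); c1=(d/n).round(2)
    if np.abs(c1).max()>1: n+=3; c1=(d/n).round(2)
    q=run(q,[list(c1)+[0]]*n,w=W); M=fk(q)[1].as_matrix()
    az,el=g.uniform(-120,-50),g.uniform(-.2,1); v=np.array([np.cos(np.radians(az)),np.sin(np.radians(az)),el]); c=v@M; c=(c/np.linalg.norm(c)*1.15); c=(c/max(1,np.abs(c).max())).round(2)
    for k in range(26):
        q=run(q,[list(c)+[0]],w=W); p,r=fk(q); z=r.as_matrix()[:,2]
        e=np.linalg.norm(z-zt)+.004*(n+k)
        if p[2]<.45: break
        if e<best[0]: best=(e,n,c1.tolist(),k+1,c.tolist(),desc(q))
    return best
if __name__=="__main__":
    with Pool() as P: r=sorted(P.map(trial,range(400)),key=lambda b:b[0])[:5]
    for b in r: print(b)
E
nproc; time timeout 500 python3 s1.py
```

```text
4
(np.float64(0.23503920447636872), 14, [-0.41, -0.28, -0.96], 26, [-0.87, 0.39, -0.64], ([0.2, -0.804, 0.862], [0.494, -0.512, -0.703], [-1.597, 0.44, 0.31, 0.541, 1.745, -1.193]))
(np.float64(0.23695380530398868), 13, [-0.39, -0.39, -0.99], 26, [-0.97, 0.32, -0.53], ([0.19, -0.902, 0.772], [0.427, -0.516, -0.742], [-1.571, 0.555, 0.31, 0.444, 1.659, -1.274]))
(np.float64(0.23834818362721455), 12, [-0.54, -0.05, -0.91], 26, [-0.84, 0.19, -0.76], ([0.072, -0.788, 0.858], [0.492, -0.5, -0.713], [-1.807, 0.44, 0.31, 0.666, 1.843, -1.297]))
(np.float64(0.24347445908532678), 10, [-0.78, -0.28, -0.69], 26, [-0.85, 0.28, -0.72], ([0.182, -0.845, 0.809], [0.445, -0.493, -0.748], [-1.595, 0.497, 0.31, 0.482, 1.741, -1.253]))
(np.float64(0.24758142850442988), 10, [-0.73, -0.14, -0.82], 26, [-0.86, 0.37, -0.67], ([0.243, -0.844, 0.826], [0.514, -0.491, -0.704], [-1.542, 0.497, 0.31, 0.527, 1.693, -1.172]))
real	1m39.781s
user	6m21.779s
sys	0m0.393s
```

```bash
python3 -c "
import cv2,numpy as np
a=[cv2.resize(cv2.imread(f'pics/{n}0.png'),(400,300),interpolation=cv2.INTER_AREA) for n in('top','scene')]
cv2.imwrite('pics/both.png',np.hstack(a))"
```

```text
(no output)
```

View pics/both.png

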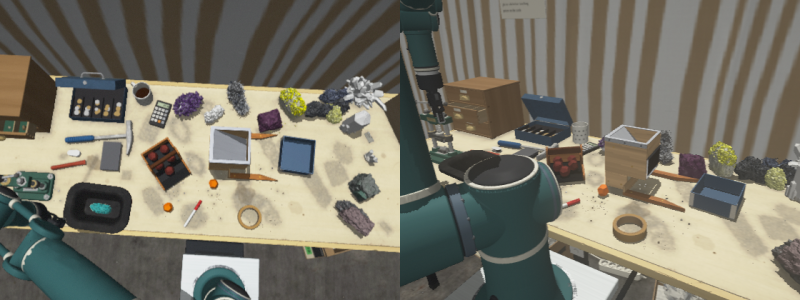

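```bash
python3 -m creep '[[-0.78,-0.28,-0.69,0,0.8],[-0.78,-0.28,-0.69,0,0.8],[-0.78,-0.28,-0.69,0,0.8],[-0.78,-0.28,-0.69,0,0.8],[-0.78,-0.28,-0.69,0,0.8],[-0.78,-0.28,-0.69,0,0.8],[-0.78,-0.28,-0.69,0,0.8],[-0.78,-0.28,-0.69,0,0.8],[-0.78,-0.28,-0.69,0,0.8],[-0.78,-0.28,-0.69,0,0.8],[-0.85,0.28,-0.72,0,0.8],[-0.85,0.28,-0.72,0,0.8],[-0.85,0.28,-0.72,0,0.8],[-0.85,0.28,-0.72,0,0.8],[-0.85,0.28,-0.72,0,0.8],[-0.85,0.28,-0.72,0,0.8],[-0.85,0.28,-0.72,0,0.8],[-0.85,0.28,-0.72,0,0.8],[-0.85,0.28,-0.72,0,0.8],[-0.85,0.28,-0.72,0,0.8]]'; python3 - <<'E'
from h import bot
from sim import *
s=bot.read_state(); q=s["q"]; print(desc(q)); s0=np.array([-0.581, 0.144, 1.597, 0.284, 1.441, -0.629])
print("sim",desc(run(s0,[[-.78,-.28,-.69,0]]*10+[[-.85,.28,-.72,0]]*10,w=.67)))
for n in(8,12,16,20): print(n,desc(run(q,[[-.85,.28,-.72,0]]*n,w=.67)))
E
```

```text
time: 21.78
tool_pos: [0.3549, -0.8195, 0.5442]
tcp_rot: [2.083, 2.003, 0.267]
wrist_force: [-0.3, -0.5, -0.1]
width: 0.805
grip_force: 0.0
([0.357, -0.821, 0.545], [0.294, -0.045, -0.955], [-1.307, 0.74, 0.312, 0.297, 1.949, -1.138])
sim ([0.35, -0.811, 0.549], [0.29, -0.023, -0.957], [-1.312, 0.735, 0.31, 0.303, 1.978, -1.14])
8 ([0.279, -0.862, 0.664], [0.39, -0.286, -0.875], [-1.435, 0.631, 0.31, 0.366, 1.817, -1.201])
12 ([0.232, -0.861, 0.739], [0.423, -0.402, -0.812], [-1.509, 0.563, 0.31, 0.417, 1.767, -1.227])
16 ([0.181, -0.846, 0.818], [0.446, -0.51, -0.736], [-1.596, 0.489, 0.31, 0.483, 1.727, -1.252])
20 ([0.125, -0.815, 0.9], [0.458, -0.609, -0.647], [-1.703, 0.413, 0.31, 0.569, 1.696, -1.276])
```

```bash
python3 -m creep '[[-0.85,0.28,-0.72,0,0.8],[-0.85,0.28,-0.72,0,0.8],[-0.85,0.28,-0.72,0,0.8],[-0.85,0.28,-0.72,0,0.8],[-0.85,0.28,-0.72,0,0.8],[-0.85,0.28,-0.72,0,0.8],[-0.85,0.28,-0.72,0,0.8],[-0.85,0.28,-0.72,0,0.8],[-0.85,0.28,-0.72,0,0.8],[-0.85,0.28,-0.72,0,0.8],[-0.85,0.28,-0.72,0,0.8],[-0.85,0.28,-0.72,0,0.8],[-0.85,0.28,-0.72,0,0.8],[-0.85,0.28,-0.72,0,0.8],[-0.85,0.28,-0.72,0,0.8],[-0.85,0.28,-0.72,0,0.8],[-0.85,0.28,-0.72,0,0.8]]'; python3 - <<'E'
from h import bot
from plan import *
s=bot.read_state(); q=s["q"]; print(desc(q)); p,r=fk(q); M=r.as_matrix(); z=M[:,2]
lam=np.arccos(-z[2]); print("lean",np.degrees(lam),"az",np.degrees(np.arctan2(z[1],z[0])), "bar az",np.degrees(np.arctan2(-yt[1],-yt[0])))
# spin for tool y horizontal pointing along +tote x
h=np.cross(z,[0,0,1]); h/=np.linalg.norm(h); h*=np.sign(h@xt); print("tool y target",h.round(3),xt.round(3))
sp=np.arctan2(-h@M[:,0],h@M[:,1]); print("spin",sp)
R2=r*R.from_rotvec([0,0,sp]); print(R2.as_matrix().round(3).tolist())
# pregrasp
u=-yt; gp=TO+np.array([0,0,.095])+u*.025; pg=gp+.019*z
for nm,pt in(("grasp",pg),("pre",pg-.10*z),("high",pg-.25*z)):
    qq,e=ik(pt,R2,[q+[1.5,0,.8,-1,0,sp]]+seeds(12)); print(nm,pt.round(3),e.round(4),qq.round(2))
print("units to pre, current axes",((pg-.14*z-p)@M/.05).round(2)," after spin",((pg-.14*z-p)@R2.as_matrix()/.05).round(2))
E
```

```text
time: 23.9
tool_pos: [0.1632, -0.8425, 0.854]
tcp_rot: [1.743, 1.534, -0.048]
wrist_force: [-0.6, -0.4, 0.3]
width: 0.799
grip_force: 0.0
([0.165, -0.846, 0.856], [0.456, -0.571, -0.682], [-1.629, 0.461, 0.312, 0.514, 1.68, -1.258])
lean 46.961153817142694 az -51.38038347136979 bar az -52.18478552136567
tool y target [ 0.781  0.624 -0.   ] [0.79  0.613 0.   ]
spin -0.8014393973156834
[[-0.426, 0.781, 0.456], [0.533, 0.624, -0.571], [-0.731, 0.0, -0.682]]
grasp [0.553 0.231 0.082] 0.0 [ 0.83  0.35  1.98 -0.9   1.17  0.68]
pre [0.507 0.289 0.15 ] 0.0 [ 0.95  0.29  1.91 -0.81  1.33  0.64]
high [0.439 0.374 0.253] 0.0 [ 1.12  0.26  1.73 -0.72  1.57  0.6 ]
units to pre, current axes [27.58 -0.44 -0.99]  after spin [19.5  19.5  -0.99]
```

```bash
python3 - <<'E'
from h import bot
from plan import *
q=bot.read_state()["q"]
rows=[[.99,.1,0,-1],[.98,.2,0,-1],[.95,.3,0,-1],[.92,.39,0,-1],[.88,.48,0,-1],[.82,.56,0,-1],[.76,.64,0,-1],[.7,.72,0,-1]]+[[.82,.82,-.05,0]]*12
for i,r in enumerate(rows):
    q2=step(q,r,w=.67); v=np.abs(q2-q).max()*8; q=q2
    if i%3==1: print(i,desc(q),round(v,2))
print(desc(q))
E
python3 -m creep '[[0.99,0.1,0,-1,0.8],[0.98,0.2,0,-1,0.8],[0.95,0.3,0,-1,0.8],[0.92,0.39,0,-1,0.8],[0.88,0.48,0,-1,0.8],[0.82,0.56,0,-1,0.8],[0.76,0.64,0,-1,0.8],[0.7,0.72,0,-1,0.8]]'
```

```text
1 ([0.2, -0.764, 0.811], [0.456, -0.571, -0.682], [-1.573, 0.136, 0.852, 0.478, 1.47, -1.523]) 1.69
4 ([0.253, -0.641, 0.743], [0.456, -0.571, -0.682], [-1.45, -0.164, 1.286, 0.409, 1.304, -1.782]) 1.0
7 ([0.305, -0.518, 0.676], [0.456, -0.571, -0.682], [-1.241, -0.404, 1.59, 0.27, 1.18, -1.915]) 0.74
10 ([0.345, -0.371, 0.591], [0.456, -0.571, -0.683], [-0.841, -0.643, 1.873, -0.046, 1.094, -1.51]) 1.42
13 ([0.386, -0.225, 0.506], [0.456, -0.571, -0.683], [-0.142, -0.729, 2.063, -0.566, 1.205, -0.776]) 2.04
16 ([0.426, -0.078, 0.422], [0.456, -0.571, -0.683], [0.429, -0.576, 2.146, -0.804, 1.393, -0.168]) 1.39
19 ([0.467, 0.069, 0.337], [0.456, -0.571, -0.683], [0.721, -0.272, 2.107, -0.83, 1.425, 0.228]) 0.91
([0.467, 0.069, 0.337], [0.456, -0.571, -0.683], [0.721, -0.272, 2.107, -0.83, 1.425, 0.228])
time: 24.9
tool_pos: [0.3052, -0.5214, 0.6814]
tcp_rot: [1.041, 2.122, -0.437]
wrist_force: [0.1, 1.0, 0.3]
width: 0.802
grip_force: 0.0
```

```bash
python3 -m creep '[[0.82,0.82,-0.06,0,0.8],[0.82,0.82,-0.06,0,0.8],[0.82,0.82,-0.06,0,0.8],[0.82,0.82,-0.06,0,0.8],[0.82,0.82,-0.06,0,0.8],[0.82,0.82,-0.06,0,0.8],[0.82,0.82,-0.06,0,0.8],[0.82,0.82,-0.06,0,0.8],[0.82,0.82,-0.06,0,0.8],[0.82,0.82,-0.06,0,0.8],[0.82,0.82,-0.06,0,0.8],[0.82,0.82,-0.06,0,0.8],[0.82,0.82,-0.06,0,0.8],[0.82,0.82,-0.06,0,0.8],[0.82,0.82,-0.06,0,0.8],[0.82,0.82,-0.06,0,0.8],[0.5,0.5,-0.06,0,0.8]]'; python3 - <<'E'
from h import *
M=go([.489,.311,.178]); s=bot.read_state(); print(M.round(3).tolist(),s["q"].round(2))
w=bot.read_camera("wrist"); cv2.imwrite("pics/w6.png",w["pixels"][:,:,::-1])
r=bot.regions_of("tote",w);print([(np.round(x["bbox"]),x["score"]) for x in r][:2])
import pickle; pickle.dump(w,open("w6.pkl","wb"))
Rt=R.from_euler('z',.66)
P=np.array([[0,63,108],[0,-63,108],[0,63,82],[0,-63,82],[0,0,108],[88,70,46],[88,-70,46],[-60,70,46],[-60,-70,46]])/1000
print(proj(w,Rt.apply(P)+[.529,.262,0]).round().tolist())
E
```

```text
time: 27.02
tool_pos: [0.5362, 0.2924, 0.2308]
tcp_rot: [1.045, 2.127, -0.434]
wrist_force: [-0.5, -0.5, 0.3]
width: 0.801
grip_force: 0.0
units [ 1.36 -0.53  0.09] pos [0.5362 0.2924 0.2308] t 27.025
[[-0.415, 0.788, 0.454], [0.548, 0.615, -0.567], [-0.726, 0.013, -0.687]] [ 0.91  0.24  1.8  -0.8   1.41  0.52]
[(array([117.,   0., 361., 152.]), 0.82), (array([386.,  35., 483., 137.]), 0.27)]
[[233.0, 18.0], [249.0, 149.0], [235.0, -11.0], [249.0, 125.0], [243.0, 97.0], [377.0, -59.0], [341.0, 99.0], [140.0, -58.0], [189.0, 101.0]]
```

View pics/w6.png

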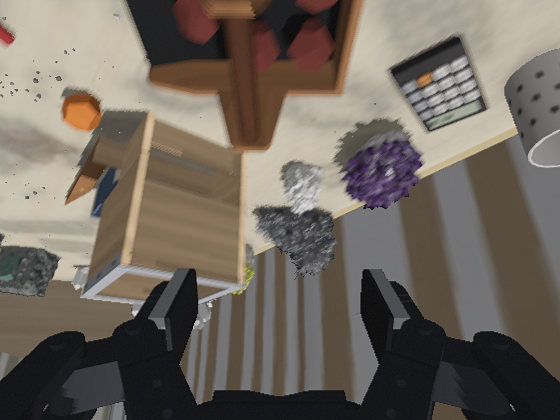

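```bash
python3 -m creep '[[0.7,-0.27,0.05,0,0.8],[0.66,-0.26,0.05,0,0.8],[0,0,0.4,0,0.8]]'; python3 - <<'E'
from h import *
M=R.from_rotvec(bot.read_state()["tcp_rot"]).as_matrix(); Rt=R.from_euler('z',.66).as_matrix()
gp=np.array([.529,.262,.095])-Rt[:,1]*.028; go(gp+.019*M[:,2])
E
```

```text
time: 27.5
tool_pos: [0.4972, 0.2973, 0.1651]
tcp_rot: [1.044, 2.127, -0.433]
wrist_force: [-0.8, -0.2, 1.4]
width: 0.799
grip_force: 0.0
units [-0.02  0.05  2.44] pos [0.4972 0.2973 0.1651] t 27.5
```

```bash
python3 -m creep '[[0,0.03,0.6,0,0.8],[0,0.02,0.6,0,0.8],[0,0,0.6,0,0.8],[0,0,0.4,0,0.8],[0,0,0,0,0.8]]'; python3 - <<'E'
from h import *
M=R.from_rotvec(bot.read_state()["tcp_rot"]).as_matrix(); Rt=R.from_euler('z',.66).as_matrix()
gp=np.array([.529,.262,.095])-Rt[:,1]*.028; go(gp+.019*M[:,2])
E
```

```text
time: 28.12
tool_pos: [0.5506, 0.2343, 0.0901]
tcp_rot: [1.048, 2.124, -0.436]
wrist_force: [0.2, 0.2, -0.1]
width: 0.798
grip_force: 0.0
units [ 0.03 -0.    0.21] pos [0.5506 0.2343 0.0901] t 28.125
```

```bash
python3 -m creep '[[0,0,0.18,0,0.5],[0,0,0,0,0],[0,0,0,0,0],[0,0,0,0,0],[0,0,0,0,0]]' 60
```

```text
time: 28.75
tool_pos: [0.5542, 0.2315, 0.085]
tcp_rot: [1.046, 2.124, -0.434]
wrist_force: [-5.2, 0.3, 5.2]
width: 0.152
grip_force: 58.8
```

```bash
python3 - <<'E'
from h import *
from plan import *
s=bot.read_state(); print(s["width"],s["grip_force"],s["wrist_force"].round(1),s["tool_pos"].round(4))
M=R.from_rotvec(s["tcp_rot"]).as_matrix(); print("up in tool",(M[2]).round(3))
t=bot.read_camera("top"); print([(np.round(x["bbox"]),round(x["score"],2)) for x in bot.look_for("tote",t)][:2])
E
```

```text
0.1516772224645401 58.83621321525425 [-5.2  0.3  5.2] [0.5542 0.2315 0.085 ]
up in tool [-0.728  0.014 -0.686]
[(array([209., 190., 270., 265.]), 0.61)]
```

```bash
cat > trk.py <<'E'
from h import *
def reg(a,b,mask):
    A=cv2.cvtColor(a,cv2.COLOR_RGB2GRAY);B=cv2.cvtColor(b,cv2.COLOR_RGB2GRAY)
    p=cv2.goodFeaturesToTrack(A,80,.01,5,mask=mask.astype(np.uint8)*255)
    n,st,_=cv2.calcOpticalFlowPyrLK(A,B,p,None,winSize=(31,31)); k=st[:,0]>0
    d=(n-p)[k][:,0]; return k.sum(),np.median(d,0).round(1),np.percentile(np.abs(d),[50,80],axis=0).round(1).tolist()
E
python3 - <<'E'
from trk import *
import pickle
w=bot.read_camera("wrist"); r=bot.regions_of("tote",w); print([(np.round(x["bbox"]),x["score"]) for x in r][:2]); pickle.dump((w["pixels"],r[0]["mask"] if r else None),open("g0.pkl","wb"))
E
python3 -m creep '[[-0.2,0,-0.19,0,0],[-0.36,0,-0.34,0,0],[-0.36,0,-0.34,0,0],[-0.36,0,-0.34,0,0],[0,0,0,0,0]]'
python3 - <<'E'
from trk import *
import pickle
a,m=pickle.load(open("g0.pkl","rb")); w=bot.read_camera("wrist")
if m is not None: print(reg(a,w["pixels"],m))
r=bot.regions_of("tote",w); print([(np.round(x["bbox"]),x["score"]) for x in r][:2])
go([.55,.23,.2])
E
```

```text
[(array([  6.,   0., 560., 307.]), 0.95)]
time: 29.58
tool_pos: [0.5552, 0.2323, 0.1764]
tcp_rot: [1.048, 2.122, -0.425]
wrist_force: [1.9, 0.9, -6.9]
width: 0.149
grip_force: 58.8
(np.int64(76), array([0. , 0.4], dtype=float32), [[4.1, 3.1], [33.3, 26.8]])
[(array([  4.,   0., 554., 310.]), 0.92), (array([ 49., 146., 235., 347.]), 0.43)]
units [-0.38 -0.06 -0.4 ] pos [0.5534 0.2309 0.1727] t 29.675
```

```bash
cat > s2.py <<'E'
from plan import *
from multiprocessing import Pool
W=.67
from workcell import bot
def setup():
    q=bot.read_state()["q"]; np.save("qc.npy",q)
def trial(sd):
    q0=np.load("qc.npy"); g=np.random.default_rng(sd); q=q0; best=(9,)
    R0=fk(q0)[1]; Tt0=Rt; tool2t=R0.inv()*Tt0
    p1=np.array([g.uniform(-.1,.7),g.uniform(-.75,.2),g.uniform(.35,1.0)])
    M=R0.as_matrix(); d=(p1-fk(q)[0])@M/.05; n=int(np.ceil(max(np.linalg.norm(d)/1.,np.abs(d).max()))); c1=(d/n).round(2)
    q=run(q,[list(c1)+[0]]*n,w=W); M=fk(q)[1].as_matrix()
    az,el=g.uniform(-180,20),g.uniform(-.5,1.5); v=np.array([np.cos(np.radians(az)),np.sin(np.radians(az)),el]); c=v@M; c=c/np.linalg.norm(c); c=(c/max(1,np.abs(c).max())).round(2)
    for k in range(24):
        q=run(q,[list(c)+[0]],w=W); p,r=fk(q); z=r.as_matrix()[:,2]; T=r*tool2t
        if p[2]<.38: break
        lean=np.degrees(np.arccos(-z[2])); md=np.degrees(np.arcsin(T.as_matrix()[2,0])) # mouth down if back up
        back=np.linalg.norm(p-np.array([.56,-.07,.4]))/.05
        e=abs(lean-63)*.05+max(0,md-3)*.05+max(0,-md-12)*.03+.012*(n+k+back)
        if e<best[0]: best=(e,n,c1.tolist(),k+1,c.tolist(),round(lean,1),round(md,1),desc(q))
    return best
if __name__=="__main__":
    setup()
    with Pool() as P: r=sorted(P.map(trial,range(900)),key=lambda b:b[0])[:6]
    for b in r: print(b)
E
timeout 560 python3 s2.py
```

```text
(np.float64(0.5210657798931998), 19, [-0.92, -0.21, -0.21], 10, [-0.99, -0.09, -0.09], np.float64(63.1), np.float64(2.9), ([0.637, -0.449, 1.049], [0.616, -0.645, -0.453], [-0.521, 0.268, 0.31, -0.257, 1.483, -1.342]))
(np.float64(0.5285813550909013), 17, [-0.87, -0.3, -0.25], 12, [-0.99, 0.07, -0.15], np.float64(62.7), np.float64(2.8), ([0.631, -0.389, 1.059], [0.613, -0.643, -0.459], [-0.403, 0.239, 0.31, -0.359, 1.536, -1.291]))
(np.float64(0.5380126665932645), 19, [-0.91, -0.18, -0.23], 11, [-0.95, -0.07, 0.31], np.float64(63.0), np.float64(3.1), ([0.755, -0.542, 0.967], [0.62, -0.64, -0.453], [-0.562, 0.426, 0.31, -0.22, 1.323, -1.329]))
(np.float64(0.5411045896351971), 16, [-0.89, -0.36, -0.02], 14, [-1.0, 0.08, 0.04], np.float64(62.8), np.float64(2.5), ([0.762, -0.568, 0.95], [0.607, -0.65, -0.457], [-0.583, 0.451, 0.31, -0.218, 1.302, -1.337]))
(np.float64(0.5426911136147585), 13, [-0.86, -0.42, -0.15], 17, [-0.99, -0.07, -0.1], np.float64(63.1), np.float64(2.1), ([0.62, -0.526, 1.037], [0.599, -0.661, -0.452], [-0.663, 0.296, 0.31, -0.155, 1.442, -1.416]))
(np.float64(0.5442277726068816), 13, [-0.91, -0.3, -0.26], 16, [-0.98, -0.14, -0.16], np.float64(63.4), np.float64(2.5), ([0.577, -0.455, 1.073], [0.61, -0.655, -0.447], [-0.599, 0.217, 0.31, -0.198, 1.518, -1.395]))
```

```bash
python3 -m creep '[[-0.3,0,-0.28,0,0],[-0.6,0,-0.55,0,0],[-0.8,-0.1,-0.5,0,0],[-0.91,-0.3,-0.26,0,0],[-0.91,-0.3,-0.26,0,0],[-0.91,-0.3,-0.26,0,0],[-0.91,-0.3,-0.26,0,0],[-0.91,-0.3,-0.26,0,0],[-0.91,-0.3,-0.26,0,0],[-0.91,-0.3,-0.26,0,0],[-0.91,-0.3,-0.26,0,0],[-0.91,-0.3,-0.26,0,0]]'; python3 - <<'E'
from h import bot
from plan import *
s=bot.read_state();q=s["q"];print(s["width"],desc(q))
np.save("R0.npy",R.from_rotvec([1.046,2.124,-.434]).as_matrix())
t2=R.from_matrix(np.load("R0.npy")).inv()*Rt
for c in([-.98,-.14,-.16,0],[-1,-.25,-.1,0],[-.98,0,-.16,0]):
  x=q
  for k in range(24):
    x=run(x,[c],w=.67)
    if k>9 and k%3==0:
        r=fk(x)[1]; print(c,k+1,"lean",np.degrees(np.arccos(-r.as_matrix()[2,2])).round(1),"md",np.degrees(np.arcsin((r*t2).as_matrix()[2,0])).round(1),fk(x)[0].round(2),x.round(2))
E
```

```text
time: 31.18
tool_pos: [0.5622, -0.0235, 0.6567]
tcp_rot: [1.047, 2.127, -0.437]
wrist_force: [-1.0, 0.1, -6.4]
width: 0.147
grip_force: 58.9
0.14687960329984628 ([0.563, -0.025, 0.659], [0.451, -0.569, -0.687], [0.405, -0.209, 1.479, -0.777, 1.593, -0.384])
[-0.98, -0.14, -0.16, 0] 13 lean 55.6 md 1.7 [ 0.62 -0.35  1.02] [-0.33  0.24  0.31 -0.42  1.68 -1.26]
[-0.98, -0.14, -0.16, 0] 16 lean 60.6 md 2.4 [ 0.6  -0.4   1.06] [-0.45  0.22  0.31 -0.32  1.59 -1.32]
[-0.98, -0.14, -0.16, 0] 19 lean 65.8 md 2.9 [ 0.57 -0.43  1.1 ] [-0.57  0.2   0.31 -0.22  1.5  -1.39]
[-0.98, -0.14, -0.16, 0] 22 lean 71.1 md 3.2 [ 0.54 -0.46  1.14] [-0.67  0.17  0.31 -0.12  1.42 -1.44]
[-1, -0.25, -0.1, 0] 13 lean 55.1 md 1.3 [ 0.6  -0.41  1.01] [-0.48  0.25  0.31 -0.3   1.65 -1.33]
[-1, -0.25, -0.1, 0] 16 lean 60.2 md 1.8 [ 0.57 -0.47  1.05] [-0.63  0.23  0.31 -0.18  1.56 -1.41]
[-1, -0.25, -0.1, 0] 19 lean 65.5 md 2.1 [ 0.54 -0.52  1.08] [-0.77  0.22  0.31 -0.06  1.47 -1.48]
[-1, -0.25, -0.1, 0] 22 lean 71.0 md 2.3 [ 0.51 -0.55  1.12] [-0.89  0.21  0.31  0.06  1.39 -1.54]
[-0.98, 0, -0.16, 0] 13 lean 56.3 md 2.3 [ 0.67 -0.3   1.01] [-0.19  0.28  0.31 -0.51  1.66 -1.17]
[-0.98, 0, -0.16, 0] 16 lean 61.4 md 3.2 [ 0.66 -0.34  1.05] [-0.28  0.25  0.31 -0.45  1.57 -1.23]
[-0.98, 0, -0.16, 0] 19 lean 66.5 md 3.8 [ 0.64 -0.37  1.09] [-0.36  0.23  0.31 -0.38  1.48 -1.27]
[-0.98, 0, -0.16, 0] 22 lean 71.8 md 4.3 [ 0.62 -0.39  1.13] [-0.43  0.2   0.31 -0.32  1.41 -1.32]
```

```bash
python3 -m creep '[[-0.98,-0.14,-0.16,0,0],[-0.98,-0.14,-0.16,0,0],[-0.98,-0.14,-0.16,0,0],[-0.98,-0.14,-0.16,0,0],[-0.98,-0.14,-0.16,0,0],[-0.98,-0.14,-0.16,0,0],[-0.98,-0.14,-0.16,0,0],[-0.98,-0.14,-0.16,0,0],[-0.98,-0.14,-0.16,0,0],[-0.98,-0.14,-0.16,0,0],[-0.98,-0.14,-0.16,0,0],[-0.98,-0.14,-0.16,0,0],[-0.98,-0.14,-0.16,0,0],[-0.98,-0.14,-0.16,0,0],[-0.98,-0.14,-0.16,0,0],[-0.98,-0.14,-0.16,0,0],[-0.98,-0.14,-0.16,0,0],[-0.98,-0.14,-0.16,0,0]]'; cat > p3.py <<'E'
from h import bot
from plan import *
# grasp relation tool->tote
Rg=R.from_matrix(np.load("R0.npy")); pg=np.array([.5542,.2315,.085])
t2=Rg.inv()*Rt; off=Rg.inv().apply(TO-pg)  # tote origin in tool
mo=Rg.inv().apply(TO+Rt.apply([-.1,0,.0155])-pg)
E
python3 - <<'E'
from p3 import *
s=bot.read_state();q=s["q"];print(s["width"],desc(q)); r=fk(q)[1]
T=r*t2; print("lean",np.degrees(np.arccos(-r.as_matrix()[2,2])),"md",np.degrees(np.arcsin(T.as_matrix()[2,0])))
C=np.array([[-100,-70,0],[-100,70,0],[-60,-70,46],[-60,70,46],[88,-70,0],[88,70,0],[88,-70,46],[88,70,46],[0,-70,111],[0,70,111]])/1000
for sg in(40,60,80,90,100,110):
    R2=r*R.from_rotvec([0,0,np.radians(sg)]); T=R2*t2; m=T.as_matrix()
    mouth=np.array([.588,0.,.222]); p=mouth-R2.apply(mo); o=p+R2.apply(off)
    X=T.apply(C)+o; qq,e=ik(p,R2,[q+[.9,-.4,1.7,-1,0,1.5]]+seeds(15))
    print(sg,"mouthdown",np.degrees(np.arcsin(m[2,0])).round(1),"side",np.degrees(np.arcsin(m[2,1])).round(1),"tcp",p.round(3),"corners",X[:2].round(3).tolist(),"e",e.round(4),qq.round(2))
    print("   cheek fronts",X[2:4].round(3).tolist(),"peaks",X[8:].round(3).tolist(),"minz",X[:,2].min().round(3))
E
```

```text
time: 33.42
tool_pos: [0.5819, -0.4196, 1.0853]
tcp_rot: [0.865, 1.844, -0.466]
wrist_force: [0.0, -0.0, -7.1]
width: 0.147
grip_force: 59.6
0.14705740336917084 ([0.584, -0.422, 1.089], [0.628, -0.654, -0.421], [-0.526, 0.2, 0.312, -0.254, 1.51, -1.363])
lean 65.09154743246121 md 2.97904181078257
40 mouthdown 38.4 side -8.0 tcp [ 0.628 -0.013  0.344] corners [[0.616, -0.066, 0.22], [0.58, 0.068, 0.2]] e 0.0 [ 0.5  -0.1   2.14 -1.28  1.16  1.12]
   cheek fronts [[0.616, -0.057, 0.28], [0.58, 0.077, 0.261]] peaks [[0.618, -0.044, 0.367], [0.583, 0.09, 0.348]] minz 0.2
60 mouthdown 53.9 side 2.1 tcp [ 0.596 -0.043  0.343] corners [[0.607, -0.068, 0.21], [0.594, 0.071, 0.215]] e 0.0 [ 0.47 -0.19  2.22 -1.28  1.14  1.45]
   cheek fronts [[0.594, -0.072, 0.27], [0.58, 0.068, 0.275]] peaks [[0.577, -0.076, 0.356], [0.563, 0.063, 0.362]] minz 0.21
80 mouthdown 63.7 side 14.1 tcp [ 0.561 -0.067  0.329] corners [[0.601, -0.067, 0.199], [0.603, 0.069, 0.233]] e 0.0 [ 0.46 -0.27  2.31 -1.29  1.12  1.81]
   cheek fronts [[0.574, -0.08, 0.252], [0.576, 0.056, 0.286]] peaks [[0.536, -0.099, 0.33], 
[... 187 characters left out ...]
]
   cheek fronts [[0.565, -0.081, 0.241], [0.572, 0.05, 0.29]] peaks [[0.517, -0.105, 0.312], [0.525, 0.026, 0.361]] minz 0.193
100 mouthdown 61.3 side 27.4 tcp [ 0.529 -0.082  0.302] corners [[0.598, -0.062, 0.188], [0.608, 0.062, 0.252]] e 0.0 [ 0.46 -0.32  2.4  -1.3   1.11  2.2 ]
   cheek fronts [[0.558, -0.08, 0.229], [0.568, 0.044, 0.294]] peaks [[0.501, -0.108, 0.291], [0.511, 0.016, 0.355]] minz 0.188
110 mouthdown 55.8 side 34.2 tcp [ 0.514 -0.085  0.286] corners [[0.598, -0.059, 0.182], [0.609, 0.057, 0.261]] e 0.0009 [ 0.47 -0.33  2.44 -1.31  1.12  2.4 ]
   cheek fronts [[0.552, -0.078, 0.217], [0.562, 0.037, 0.295]] peaks [[0.486, -0.107, 0.268], [0.497, 0.008, 0.347]] minz 0.182
```

```bash
python3 - <<'E'
from p3 import *
s=bot.read_state();q=s["q"]; r=fk(q)[1]; p=s["tool_pos"]
C=np.array([[-100,-70,0],[-100,70,0],[88,-70,0],[88,70,0]])/1000
def at(sg,mouth):
    R2=r*R.from_rotvec([0,0,sg]); return np.array(mouth)-R2.apply(mo)
for sg in(0,.2,.3,.4,.6,.8,1.0,1.2,1.4):
    R2=r*R.from_rotvec([0,0,sg]); T=R2*t2; pp=at(sg,[.600,-.002,.225]); X=T.apply(C)+pp+R2.apply(off)
    print(sg,"md",np.degrees(np.arcsin(T.as_matrix()[2,0])).round(1),"tcp",pp.round(3),"minz",X[:,2].min().round(3),X[np.argmin(X[:,2])].round(3))
# phase A: to sigma .3 with mouth z .27
tgt=at(.3,[.600,-.002,.27]); M=r.as_matrix(); n=18
print("A tgt",tgt.round(3),"units unspun",((tgt-p)@M/.05).round(2))
R2=r*R.from_rotvec([0,0,.3]);print("A units spun",((tgt-p)@R2.as_matrix()/.05).round(2))
d=((tgt-p)@M/.05)/n
x=q; vm=0
for i in range(n):
    y=step(x,list(d)+[0],w=.67); vm=max(vm,np.abs(y-x).max()*8); x=y
print(desc(x),vm)
# phase B rows
cur=x*1; 
def rows(sgs,mouths,p0,s0):
    pc,sc=p0,s0
    for sg,m in zip(sgs,mouths):
        pn=at(sg,m); Rc=r*R.from_rotvec([0,0,sc]); print("[%.2f,%.2f,%.2f,%.1f,0],"%(*((pn-pc)@Rc.as_matrix()/.05),(sg-sc)*10),end=""); pc,sc=pn,sg
    print()
sg=np.arange(.4,1.36,.1); rows(sg,[[.6,-.002,.27-.0045*(i+1)] for i in range(len(sg))],tgt,.3)
E
```

```text
0 md 3.0 tcp [0.683 0.051 0.309] minz 0.188 [0.56  0.045 0.188]
0.2 md 13.3 tcp [0.675 0.033 0.324] minz 0.19 [0.569 0.053 0.19 ]
0.3 md 18.5 tcp [0.669 0.023 0.331] minz 0.192 [0.574 0.056 0.192]
0.4 md 23.6 tcp [0.663 0.014 0.337] minz 0.194 [0.579 0.059 0.194]
0.6 md 33.6 tcp [ 0.648 -0.006  0.345] minz 0.2 [0.588 0.064 0.2  ]
0.8 md 43.2 tcp [ 0.631 -0.024  0.348] minz 0.207 [0.596 0.067 0.207]
1.0 md 52.0 tcp [ 0.612 -0.042  0.347] minz 0.215 [ 0.62  -0.07   0.215]
1.2 md 59.3 tcp [ 0.593 -0.057  0.342] minz 0.209 [ 0.616 -0.07   0.209]
1.4 md 63.8 tcp [ 0.573 -0.069  0.332] minz 0.202 [ 0.613 -0.069  0.202]
A tgt [0.669 0.023 0.376] units unspun [15.54  6.3   1.28]
A units spun [16.71  1.42  1.28]
([0.671, 0.021, 0.379], [0.628, -0.654, -0.421], [0.518, -0.024, 2.003, -1.244, 1.191, 0.362]) 2.4875243467808583
[-0.12,-0.19,0.04,1.0,0],[-0.12,-0.20,0.04,1.0,0],[-0.13,-0.21,0.04,1.0,0],[-0.13,-0.21,0.04,1.0,0],[-0.14,-0.22,0.04,1.0,0],[-0.14,-0.23,0.04,1.0,0],[-0.15,-0.23,0.04,1.0,0],[-0.16,-0.24,0.04,1.0,0],[-0.16,-0.24,0.04,1.0,0],[-0.17,-0.24,0.04,1.0,0],
```

```bash
python3 -m creep '[[0.5,0.2,0.04,0,0],[0.88,0.36,0.07,0,0],[0.88,0.36,0.07,0,0],[0.88,0.36,0.07,0,0],[0.88,0.36,0.07,0,0],[0.88,0.36,0.07,0,0],[0.88,0.36,0.07,0,0],[0.88,0.36,0.07,0,0],[0.88,0.36,0.07,0,0],[0.88,0.36,0.07,0,0],[0.88,0.36,0.07,0,0],[0.88,0.36,0.07,0,0],[0.88,0.36,0.07,0,0],[0.88,0.36,0.07,0,0],[0.88,0.36,0.07,0,0],[0.88,0.36,0.07,0,0],[0.88,0.36,0.07,0,0],[0.6,0.25,0.05,0,0],[0.4,0.15,0.03,0,0]]'; cat > p4.py <<'E'
from p3 import *
s=bot.read_state();q=s["q"]; r=R.from_rotvec(s["tcp_rot"]); p=s["tool_pos"]
T=r*t2; print(s["width"],"force",s["wrist_force"].round(1),"md",np.degrees(np.arcsin(T.as_matrix()[2,0])).round(1),"side",np.degrees(np.arcsin(T.as_matrix()[2,1])).round(1),"mouth",(p+r.apply(mo)).round(4),"q",q.round(2),"z",r.as_matrix()[:,2].round(3),"t",s["time"])
def at(sg,mouth): return np.array(mouth)-(r*R.from_rotvec([0,0,sg])).apply(mo)
def rows(sgs,mouths):
    pc,sc=p,0
    for sg,m in zip(sgs,mouths):
        pn=at(sg,m); Rc=r*R.from_rotvec([0,0,sc]); print("[%.2f,%.2f,%.2f,%.1f,0],"%(*((pn-pc)@Rc.as_matrix()/.05),(sg-sc)*10),end=""); pc,sc=pn,sg
    print()
E
python3 - <<'E'
from p4 import *
m0=p+r.apply(mo); m1=np.array([.6,-.002,.27]); rows(np.arange(.1,.41,.1),[m0+(m1-m0)*(i+1)/4 for i in range(4)])
E
```

```text
time: 35.8
tool_pos: [0.6742, 0.0263, 0.3735]
tcp_rot: [0.86, 1.841, -0.468]
wrist_force: [0.3, 0.8, -6.7]
width: 0.149
grip_force: 59.7
0.14853370118056797 force [ 0.3  0.8 -6.7] md 2.9 side -18.6 mouth [ 0.5917 -0.0272  0.2901] q [ 0.52 -0.01  2.   -1.25  1.19  0.37] z [ 0.631 -0.655 -0.417] t 35.8
[-0.07,-0.05,-0.01,1.0,0],[-0.06,-0.07,-0.01,1.0,0],[-0.05,-0.08,-0.01,1.0,0],[-0.04,-0.10,-0.01,1.0,0],
```

```bash
python3 -m creep '[[-0.07,-0.05,-0.01,1,0],[-0.06,-0.07,-0.01,1,0],[-0.05,-0.08,-0.01,1,0],[-0.04,-0.1,-0.01,1,0]]'; python3 - <<'E'
from p4 import *
m0=p+r.apply(mo); m1=np.array([.6,-.0,.224]); rows(np.arange(.1,.96,.1),[m0+(m1-m0)*min(1,(i+1)/7) for i in range(9)])
E
```

```text
time: 36.3
tool_pos: [0.6632, 0.013, 0.3835]
tcp_rot: [1.197, 1.609, -0.211]
wrist_force: [0.1, 0.7, -6.7]
width: 0.147
grip_force: 59.6
0.1470762217784946 force [ 0.1  0.7 -6.7] md 23.9 side -14.6 mouth [ 0.6012 -0.0029  0.2715] q [ 0.51 -0.05  2.02 -1.25  1.19  0.75] z [ 0.631 -0.655 -0.415] t 36.3
[-0.08,-0.22,0.05,1.0,0],[-0.09,-0.23,0.05,1.0,0],[-0.10,-0.24,0.05,1.0,0],[-0.10,-0.25,0.05,1.0,0],[-0.11,-0.26,0.05,1.0,0],[-0.12,-0.27,0.05,1.0,0],[-0.13,-0.27,0.05,1.0,0],[-0.20,-0.16,-0.00,1.0,0],[-0.20,-0.16,0.00,1.0,0],
```

```bash
python3 -m creep '[[-0.08,-0.22,0.05,1,0],[-0.09,-0.23,0.05,1,0],[-0.05,-0.12,0.025,0.5,0],[-0.05,-0.12,0.025,0.5,0],[-0.05,-0.125,0.025,0.5,0],[-0.05,-0.125,0.025,0.5,0],[-0.055,-0.13,0.025,0.5,0],[-0.055,-0.13,0.025,0.5,0],[-0.06,-0.135,0.025,0.5,0],[-0.06,-0.135,0.025,0.5,0],[-0.13,-0.27,0.05,1,0],[-0.2,-0.16,0,1,0],[-0.2,-0.16,0,1,0],[0,0,0,0,0],[0,0,0,0,0],[0,0,0,0,0]]'; python3 - <<'E'
from p4 import *
for n in("scene","top"):
    w=bot.read_camera(n)
    for t in("garnet1_center","carton"): print(n,t,[(np.round(x["bbox"]).tolist(),round(x["score"],2)) for x in bot.look_for(t,w)][:6])
E
```

```text
time: 38.3
tool_pos: [0.584, -0.0603, 0.3364]
tcp_rot: [1.786, 0.937, 0.367]
wrist_force: [0.0, 0.2, -3.8]
width: 0.147
grip_force: 59.6
0.14671238819230667 force [ 0.   0.2 -3.8] md 62.4 side 10.4 mouth [0.6019 0.0009 0.2243] q [ 0.44 -0.23  2.26 -1.3   1.11  1.71] z [ 0.633 -0.654 -0.414] t 38.3
scene garnet1_center [([352.0, 249.0, 365.0, 260.0], 0.66), ([241.0, 198.0, 279.0, 219.0], 0.64)]
scene carton [([322.0, 233.0, 397.0, 280.0], 0.73), ([240.0, 199.0, 280.0, 217.0], 0.58)]
top garnet1_center [([295.0, 174.0, 390.0, 251.0], 0.45)]
top carton [([323.0, 190.0, 371.0, 242.0], 0.87)]
```

```bash
for i in 1 2; do python3 -m creep '[[0,0,0,0,0],[0,0,0,0,0]]' | grep force; done; cat > red.py <<'E'
from h import *
def red(n):
    w=bot.read_camera(n); h=cv2.cvtColor(w["pixels"],cv2.COLOR_RGB2HSV)
    m=(((h[...,0]<6)|(h[...,0]>172))&(h[...,1]>110)&(h[...,2]>40)).astype(np.uint8)
    k,_,st,c=cv2.connectedComponentsWithStats(m); return [(st[i].tolist(),c[i].round().tolist()) for i in range(1,k) if st[i][4]>8]
E
python3 - <<'E'
from red import *
from p4 import *
for n in("scene","top","wrist"): print(n,red(n))
E
```

```text
wrist_force: [-0.4, 0.3, -4.2]
grip_force: 59.6
wrist_force: [-0.4, 0.2, -2.6]
grip_force: 59.6
0.14796671794112434 force [-0.4  0.2 -2.6] md 62.4 side 10.5 mouth [6.014e-01 6.000e-04 2.236e-01] q [ 0.44 -0.23  2.27 -1.3   1.11  1.71] z [ 0.633 -0.654 -0.415] t 39.1
scene [([126, 213, 13, 4, 18], [132.0, 215.0]), ([376, 244, 8, 3, 10], [380.0, 245.0]), ([369, 256, 6, 4, 18], [372.0, 258.0]), ([234, 278, 18, 11, 98], [243.0, 283.0])]
top [([352, 200, 14, 20, 127], [358.0, 208.0]), ([348, 222, 19, 15, 167], [357.0, 229.0]), ([72, 225, 47, 12, 183], [96.0, 231.0]), ([272, 280, 11, 14, 60], [277.0, 287.0])]
wrist [([0, 135, 17, 21, 168], [7.0, 143.0])]
```

```bash
cat > red.py <<'E'
from h import *
def red(n,im=None):
    im=bot.read_camera(n)["pixels"] if im is None else im
    a=im.astype(float); m=((a[...,0]>1.9*a[...,1])&(a[...,0]>1.7*a[...,2])&(a[...,0]>28)&(a[...,1]<80)).astype(np.uint8)
    k,_,st,c=cv2.connectedComponentsWithStats(m); return [st[i].tolist() for i in range(1,k) if st[i][4]>6]
E
python3 - <<'E'
from red import *
for n in("scene","top"):
    print("start",n,red(n,cv2.imread(f"pics/{n}0.png")[:,:,::-1])); p=bot.read_camera(n); print("now",n,red(n,p["pixels"]))
    s=bot.read_state()
    print("hopper rim proj",proj(p,[[.51,-.08,.192],[.51,.073,.192],[.656,.073,.192],[.656,-.08,.192]]).round().tolist(),"carton rim",proj(p,[[.51,-.162,.052],[.66,-.162,.052],[.51,-.08,.052],[.66,-.08,.052]]).round().tolist(),"mouth",proj(p,[[.6,0,.224],[.6,-.05,.4]]).round().tolist())
E
```

```text
start scene [[235, 278, 17, 10, 51]]
now scene [[235, 279, 17, 9, 40]]
hopper rim proj [[345.0, 203.0], [286.0, 192.0], [312.0, 174.0], [365.0, 183.0]] carton rim [[375.0, 264.0], [392.0, 237.0], [342.0, 256.0], [362.0, 231.0]] mouth [[328.0, 173.0], [351.0, 104.0]]
start top [[196, 132, 10, 5, 16], [224, 202, 13, 12, 100], [207, 213, 13, 12, 105], [235, 218, 10, 8, 44], [72, 225, 47, 12, 187], [218, 229, 10, 8, 46], [231, 233, 12, 12, 108], [297, 259, 7, 4, 8], [272, 281, 11, 13, 50], [233, 291, 8, 5, 11]]
now top [[352, 201, 14, 17, 86], [348, 223, 18, 13, 125], [72, 228, 46, 9, 131], [297, 259, 7, 4, 8], [272, 281, 11, 13, 48]]
hopper rim proj [[349.0, 230.0], [293.0, 227.0], [296.0, 176.0], [350.0, 179.0]] carton rim [[369.0, 240.0], [370.0, 192.0], [342.0, 238.0], [344.0, 191.0]] mouth [[322.0, 194.0], [350.0, 175.0]]
```

```bash
python3 -m creep '[[-0.25,0,0,0,0],[0.25,0,0,0,0],[-0.25,0,0,0,0],[0.25,0,0,0,0],[0,0,0,0,0]]'|grep wrist; python3 -m creep '[[0,0,0,0,0]]'|grep wrist;  python3 - <<'E'
from p4 import *
from red import red
print(red("top"))
m0=p+r.apply(mo); m1=np.array([.6,-.0,.30]); rows(-np.arange(.1,1.37,.1),[m0+(m1-m0)*min(1,(i+1)/5) for i in range(13)])
# return target: original grasp position + z, with sigma -1.3
R2=r*R.from_rotvec([0,0,-1.3]); T=R2*t2; X=T.as_matrix(); print("tote yaw after",np.arctan2(X[1,0],X[0,0]),"side",np.degrees(np.arcsin(X[2,1])),"md",np.degrees(np.arcsin(X[2,0])))
pm=at(-1.3,m1); 
for h in(.03,.1):
  # tote center xy at original; lowest corner at h
  C=np.array([[-100,-70,0],[-100,70,0],[88,-70,0],[88,70,0]])/1000; X=T.apply(C); o=np.array([.529,.275,h-X[:,2].min()]); pt=o-R2.apply(off); qq,e=ik(pt,R2,[q]+seeds(12)); print("target",h,pt.round(3),"units",((pt-pm)@R2.as_matrix()/.05).round(2),e.round(4),qq.round(2),X.round(3).tolist())
E
```

```text
wrist_force: [0.0, -0.3, -3.0]
wrist_force: [0.3, 0.4, -3.4]
0.14984869069717155 force [ 0.3  0.4 -3.4] md 62.4 side 10.5 mouth [0.6015 0.0009 0.2234] q [ 0.44 -0.23  2.26 -1.3   1.11  1.71] z [ 0.633 -0.654 -0.415] t 40.1
[[352, 201, 14, 18, 92], [348, 223, 19, 13, 113], [72, 228, 45, 9, 130], [297, 259, 7, 4, 8], [272, 281, 11, 13, 48]]
[0.15,0.41,-0.13,-1.0,0],[0.12,0.41,-0.13,-1.0,0],[0.10,0.40,-0.13,-1.0,0],[0.07,0.38,-0.13,-1.0,0],[0.05,0.37,-0.13,-1.0,0],[0.21,0.14,-0.00,-1.0,0],[0.21,0.14,0.00,-1.0,0],[0.21,0.14,-0.00,-1.0,0],[0.21,0.14,0.00,-1.0,0],[0.21,0.14,0.00,-1.0,0],[0.21,0.14,0.00,-1.0,0],[0.21,0.14,-0.00,-1.0,0],[0.21,0.14,-0.00,-1.0,0],
tote yaw after 0.7324664138291059 side -18.668910769129642 md 3.1359725552500466
target 0.03 [0.533 0.265 0.151] units [ 6.4   0.32 -2.72] 0.0 [ 1.02  0.41  1.98 -1.1   1.42  0.91] [[-0.031, -0.117, 0.017], [-0.118, -0.017, -0.028], [0.109, 0.009, 0.027], [0.022, 0.109, -0.018]]
target 0.1 [0.533 0.265 0.221] units [ 5.13  0.42 -3.3 ] 0.0 [ 1.02  0.31  1.96 -1.09  1.48  0.8 ] [[-0.031, -0.117, 0.017], [-0.118, -0.017, -0.028], [0.109, 0.009, 0.027], [0.022, 0.109, -0.018]]
```

```bash
python3 -m creep '[[0.15,0.41,-0.13,-1,0],[0.12,0.41,-0.13,-1,0],[0.1,0.4,-0.13,-1,0],[0.07,0.38,-0.13,-1,0],[0.05,0.37,-0.13,-1,0],[0.21,0.14,0,-1,0],[0.21,0.14,0,-1,0],[0.21,0.14,0,-1,0],[0.21,0.14,0,-1,0],[0.21,0.14,0,-1,0],[0.21,0.14,0,-1,0],[0.21,0.14,0,-1,0],[0.21,0.14,0,-1,0]]'; python3 - <<'E'
from p4 import *
M=r.as_matrix(); 
for t in([.533,.265,.30],[.533,.265,.151]): print(t,((np.array(t)-p)@M/.05).round(2))
from red import red
print(red("top"),red("scene"))
E
```

```text
time: 41.78
tool_pos: [0.6807, 0.0526, 0.3839]
tcp_rot: [0.858, 1.839, -0.466]
wrist_force: [-0.6, -0.4, -3.5]
width: 0.144
grip_force: 60.1
0.14352645248299115 force [-0.6 -0.4 -3.5] md 3.0 side -18.7 mouth [ 0.5985 -0.001   0.3002] q [ 0.56  0.02  1.95 -1.24  1.23  0.37] z [ 0.633 -0.654 -0.415] t 41.775
[0.533, 0.265, 0.3] [ 3.7   0.57 -3.95]
[0.533, 0.265, 0.151] [ 6.4   0.37 -2.72]
[[352, 199, 14, 21, 154], [348, 222, 18, 15, 159], [72, 229, 45, 8, 82], [297, 259, 7, 4, 8], [273, 281, 10, 13, 45], [233, 284, 8, 11, 40]] [[235, 278, 17, 10, 49]]
```

```bash
python3 -m creep '[[0.4,0.06,-0.42,0,0],[0.66,0.1,-0.7,0,0],[0.66,0.1,-0.7,0,0],[0.66,0.1,-0.7,0,0],[0.66,0.1,-0.7,0,0],[0.66,0.1,-0.7,0,0],[0.5,-0.03,0.22,0,0],[0.7,-0.05,0.32,0,0],[0.7,-0.05,0.32,0,0],[0.6,-0.05,0.28,0,0],[0.2,0,0.09,0,0]]'; python3 - <<'E'
from p4 import *
C=np.array([[-100,-70,0],[-100,70,0],[88,-70,0],[88,70,0]])/1000; o=p+r.apply(off); X=T.apply(C)+o; print(o.round(3),X.round(3).tolist()); M=r.as_matrix(); print("down .01 units",(np.array([0,0,-.01])@M/.05).round(3))
E
```

```text
time: 43.25
tool_pos: [0.5343, 0.264, 0.1492]
tcp_rot: [0.86, 1.838, -0.466]
wrist_force: [-0.3, 0.1, -3.1]
width: 0.146
grip_force: 60.2
0.14613933092493606 force [-0.3  0.1 -3.1] md 3.1 side -18.7 mouth [0.4521 0.2106 0.0654] q [ 1.01  0.41  1.98 -1.11  1.42  0.91] z [ 0.632 -0.654 -0.414] t 43.25
[0.53  0.274 0.056] [[0.499, 0.157, 0.073], [0.413, 0.258, 0.028], [0.639, 0.283, 0.083], [0.552, 0.383, 0.038]]
down .01 units [ 0.182 -0.013  0.083]
```

```bash
python3 -m creep '[[0.17,-0.01,0.08,0,0],[0.17,-0.01,0.08,0,0],[0.15,-0.01,0.07,0,0],[0,0,0,0,0]]' 30; python3 -m creep '[[0.06,0,0.22,0,0],[0.05,0,0.22,0,0],[0,0,0,0,0]]' 20;  python3 -m creep '[[0.05,0,0.22,0,0],[0.05,0,0.22,0,0],[0,0,0,0,0]]'; python3 - <<'E'
from p4 import *
from h import bot
for n in("top","wrist"):
    w=bot.read_camera(n); print([(np.round(x["bbox"]).tolist(),round(x["score"],2)) for x in bot.look_for("tote",w)][:2])
E
```

```text
time: 43.75
tool_pos: [0.5348, 0.2645, 0.1235]
tcp_rot: [0.86, 1.837, -0.464]
wrist_force: [-0.6, 0.8, -4.3]
width: 0.146
grip_force: 60.1
time: 44.12
tool_pos: [0.5497, 0.252, 0.1118]
tcp_rot: [0.86, 1.833, -0.463]
wrist_force: [3.9, 0.5, 4.2]
width: 0.146
grip_force: 61.4
time: 44.5
tool_pos: [0.5633, 0.2393, 0.1001]
tcp_rot: [0.861, 1.829, -0.462]
wrist_force: [6.2, -1.9, 8.3]
width: 0.146
grip_force: 64.2
0.14645203771396556 force [ 6.2 -1.9  8.3] md 3.4 side -19.0 mouth [0.4818 0.1859 0.0156] q [ 0.95  0.49  2.   -1.17  1.35  0.98] z [ 0.636 -0.655 -0.409] t 44.5
[([196.0, 189.0, 266.0, 264.0], 0.66)]
[([0.0, 0.0, 560.0, 292.0], 0.78)]
```

```bash
python3 -m creep '[[0.1,0,0.08,0,0],[0.1,0,0.08,0,0],[0,0,0,0,0]]'; python3 -m creep '[[0,0,0,0,0.22],[0,0,0,0,0.3],[0,0,0,0,0.4],[0,0,0,0,0.7],[0,0,0,0,0.8],[0,0,0,0,0.8]]'
```

```text
time: 45.08
tool_pos: [0.566, 0.2363, 0.0972]
tcp_rot: [0.862, 1.812, -0.467]
wrist_force: [-9.7, -4.2, 39.7]
width: 0.145
grip_force: 75.5
time: 45.82
tool_pos: [0.563, 0.2378, 0.0833]
tcp_rot: [0.86, 1.838, -0.464]
wrist_force: [-0.4, -0.8, -0.1]
width: 0.801
grip_force: 0.0
```

```bash
python3 -m creep '[[-0.2,0.01,-0.09,0,0.8],[-0.3,0.02,-0.14,0,0.8],[0,0,0,0,0.8]]'; python3 -m creep '[[-0.6,0.04,-0.27,0,0.8],[-0.9,0.06,-0.41,0,0.8],[-0.9,0.06,-0.41,0,0.8],[-0.9,0.06,-0.41,0,0.8],[-0.5,0.03,-0.5,0,0.8],[-0.4,0,-0.9,0,0.8],[-0.4,0,-0.9,0,0.8],[0,0,0,0,0.8]]'; python3 - <<'E'
from p4 import *
from h import *
from red import red
import pickle
pt,ps,M0=pickle.load(open("m.pkl","rb"))
for n in("top","scene"):
    w=bot.read_camera(n); print(n,red(n,w["pixels"]))
    for t in("tote","carton","garnet1_center","calculator","pocket_scale","amethyst_point","calcite_white"):
        print(t,[(np.round(x["bbox"]).tolist(),round(x["score"],2)) for x in bot.look_for(t,w)][:5])
    cv2.imwrite(f"pics/{n}_end.png",w["pixels"][:,:,::-1])
E
```

```text
time: 46.2
tool_pos: [0.5636, 0.2387, 0.1136]
tcp_rot: [0.863, 1.836, -0.46]
wrist_force: [0.0, -0.4, -1.0]
width: 0.799
grip_force: 0.0
time: 47.2
tool_pos: [0.5052, 0.2923, 0.4033]
tcp_rot: [0.863, 1.837, -0.455]
wrist_force: [0.1, -0.5, -0.1]
width: 0.804
grip_force: 0.0
0.8036977573164279 force [ 0.1 -0.5 -0.1] md 3.6 side -18.5 mouth [0.4236 0.2393 0.3187] q [ 1.08  0.14  1.79 -1.06  1.68  0.53] z [ 0.636 -0.65  -0.416] t 47.2
top [[352, 199, 14, 21, 153], [348, 222, 18, 15, 160], [72, 225, 46, 12, 167], [297, 259, 7, 4, 8], [272, 281, 11, 13, 49], [233, 291, 8, 5, 12]]
tote [([192.0, 187.0, 267.0, 262.0], 0.65)]
carton [([325.0, 190.0, 372.0, 241.0], 0.77)]
garnet1_center [([195.0, 188.0, 263.0, 263.0], 0.62), ([348.0, 224.0, 359.0, 237.0], 0.5)]
calculator [([209.0, 138.0, 241.0, 176.0], 0.71)]
pocket_scale [([141.0, 197.0, 170.0, 236.0], 0.75)]
amethyst_point [([362.0, 153.0, 394.0, 187.0], 0.62)]
calcite_white []
scene [[235, 279, 17, 9, 45]]
tote [([205.0, 199.0, 260.0, 256.0], 0.84)]
carton [([322.0, 232.0, 394.0, 280.0], 0.88)]
garnet1_center [([351.0, 248.0, 363.0, 261.0], 0.63), ([161.0, 206.0, 194.0, 223.0], 0.48), ([204.0, 202.0, 259.0, 255.0], 0.3)]
calculator [([252.0, 199.0, 277.0, 216.0], 0.84)]
pocket_scale [([159.0, 208.0, 190.0, 224.0], 0.79), ([204.0, 201.0, 260.0, 251.0], 0.42)]
amethyst_point [([392.0, 213.0, 430.0, 250.0], 0.7)]
calcite_white []
```

```bash
python3 - <<'E'
from h import *
import pickle
pt,ps,M0=pickle.load(open("m.pkl","rb"))
t=bot.read_camera("top"); s=bot.read_camera("scene"); a=pt["pixels"].astype(int); b=t["pixels"].astype(int); d=np.abs(a-b).max(2)
print("hopper interior diff>30:",(d[182:226,298:344]>30).sum(),"calcite diff",(d[144:172,286:314]>30).sum(),"calc mean",a[144:172,286:314].mean().round(1),b[144:172,286:314].mean().round(1))
x,y=np.where(d[182:226,298:344]>30); print(x.min()+182 if len(x) else 0,y.min()+298 if len(y) else 0,x.max()+182 if len(x) else 0,y.max()+298 if len(y) else 0)
mk=bot.regions_of("tote",t); ms=bot.regions_of("tote",s)
for nm,m,q in(("start",M0["tote","t"][0][0],(.53,.264,.66)),("end",mk[0]["mask"].astype(float),(.53,.264,.73))):
    print(nm,m.sum(),[np.round(v,3) for v in fit([(pt if nm=="start" else t,m)],TOTE,q)])
k=s["pixels"].astype(int)
# tote cheek/back tops in scene: bbox and mask size
print("scene mask",M0["tote","s"][0][0].sum(),[(np.round(x["bbox"]),x["mask"].sum()) for x in ms][:1])
for n,im,ref in(("top",t,pt),):
    dd=(d>40).astype(np.uint8); c,_,st,_=cv2.connectedComponentsWithStats(cv2.morphologyEx(dd,cv2.MORPH_OPEN,np.ones((2,2)))); print([v.tolist() for v in st[1:] if v[4]>25])
p=t["pixels"]; print("carton strip", [tuple(p[v,u]) for v,u in((205,358),(213,358),(218,358),(228,352),(232,360))])
E
```

```text
hopper interior diff>30: 0 calcite diff 0 calc mean 177.0 181.2
0 0 0 0
start 2450.0 [array([0.531, 0.265, 0.661]), np.float64(0.249)]
end 2766.0 [array([0.54 , 0.273, 0.715]), np.float64(0.052)]
scene mask 1655.0 [(array([158., 206., 194., 224.]), np.int64(333))]
[[195, 190, 38, 36, 312], [389, 191, 54, 59, 2680], [234, 193, 8, 10, 35], [329, 192, 43, 54, 1105], [105, 202, 92, 77, 2728], [227, 204, 8, 8, 54], [214, 208, 29, 21, 88], [209, 213, 10, 11, 71], [227, 216, 13, 10, 31], [233, 234, 9, 8, 58], [229, 237, 41, 33, 245], [0, 248, 116, 74, 3271], [163, 264, 73, 68, 1859], [230, 282, 11, 8, 34], [51, 302, 53, 50, 890], [10, 317, 38, 17, 204], [106, 321, 44, 8, 168], [106, 338, 104, 82, 1086], [0, 341, 18, 29, 180], [16, 341, 36, 41, 236], [74, 370, 14, 23, 88], [254, 401, 26, 19, 123]]
carton strip [(np.uint8(124), np.uint8(58), np.uint8(51)), (np.uint8(66), np.uint8(48), np.uint8(54)), (np.uint8(85), np.uint8(107), np.uint8(132)), (np.uint8(120), np.uint8(55), np.uint8(48)), (np.uint8(69), np.uint8(38), np.uint8(37))]
```

```bash
python3 - <<'E'
from h import *
t=bot.read_camera("top"); p=t["pixels"].astype(float)
L=[]
for v in range(197,238,4):
    row=p[v,355:385].mean(1); s=p[v,355:385,0]; g=np.diff(s); k=np.argmax(g); L.append((v,355+k+.5+ (0)))
L=np.array(L); print(L[:,1]); 
for z in(0,.052):
    X=back(t,np.c_[L[:,1]+.5,L[:,0]+.5],z); print(z,X[:,1].round(4),"slope",np.polyfit(X[:,0],X[:,1],1).round(3))
# rail tips reference same way known y: -138
print(proj(t,[[.585,-.1615,.052],[.585,-.1615,0]]).round(1))
E
```

```text
[368.5 369.5 369.5 369.5 369.5 369.5 369.5 369.5 369.5 369.5 369.5]
0 [-0.1685 -0.1719 -0.1721 -0.1724 -0.1726 -0.1728 -0.173  -0.1733 -0.1735
 -0.1737 -0.1739] slope [ 0.028 -0.189]
0.052 [-0.1588 -0.1621 -0.1624 -0.1626 -0.1628 -0.163  -0.1632 -0.1634 -0.1636
 -0.1639 -0.1641] slope [ 0.028 -0.179]
[[369.5 215.6]
 [366.4 219. ]]
```

```bash
python3 - <<'E'
import cv2,numpy as np
a=cv2.imread("pics/w5.png").astype(int)
for u in(200,230,260,290,310): print(u,[int(x) for x in a[150:176,u,0]-a[150:176,u,2]], )
E
```

```text
200 [35, 36, 36, 35, 35, 36, 35, 35, 34, 35, 37, 17, -7, -5, -4, -11, -16, -16, -16, -16, -15, -24, -25, -25, -25, -25]
230 [35, 34, 33, 34, 33, 35, 33, 32, 37, 36, 36, 21, 11, 9, 13, -16, -17, -16, -17, -16, -17, -26, -26, -26, -26, -26]
260 [33, 35, 35, 34, 35, 35, 33, 33, 36, 35, 35, 22, 8, 12, 8, -16, -16, -17, -15, -16, -15, -24, -24, -24, -23, -24]
290 [35, 34, 34, 34, 36, 34, 35, 31, 36, 36, 36, 19, 10, 13, 9, -12, -12, -12, -13, -12, -10, -20, -20, -21, -21, -21]
310 [11, 12, 11, 11, 11, 12, 12, 10, 37, 37, 38, 1, -6, -5, -3, -21, -21, -20, -20, -21, -21, -21, -22, -22, -21, -22]
```

```bash
python3 -c "
from workcell import bot
print(bot.finish_job())"
```

```text
the job is handed in; nothing more can be done
None
```

The job is handed in at about 47.5 s, with no verdict returned. The carton is home to within the roughly 3 mm the camera can resolve, the empty tote is back upright near its start place, and the bystanders I checked had not moved. I could not count all five garnets in the carton because the hopper overhangs it, but the load lost in the pour was about 3.4 N, which matches five stones, and I found none in the tote, the hopper or on the table.

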